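# Line up chamber slides in the stage holder and clamp the row

### The arm

A 6-joint arm with a two-finger parallel gripper is mounted at the origin on the work surface. World frame = base frame: x ahead of the robot, y to its left, z up, the work surface at z = 0. Lengths are in mm, angles in rad, forces in N, time in s.
With the tool pointing down it reaches from about 350 to 875 mm from the base axis. Payload 4.2 kg.
Tool frame: the origin (TCP) lies at the very end of the fingers, on their centre line; the grasp point (between the pads) lies arm.hold_point_z behind it (arm.hold_point_z is the distance from the TCP to the grasp point, in mm); z points along the fingers, y is the direction in which the jaws open and shut (so a half turn about z gives the same grasp; the last joint's range is limited). The gripper opens to 85 mm and grips with 20 to 120 N. Pads are 22 mm wide; open, the fingers measure 114 mm over their backs; the gripper's body (76 mm by 85 mm) begins 54 mm behind the grasp point. The pads swing forward as they close: fully open they stand 13 mm farther back than shut.
Start: joints at [-0.985, 0.385, 0.008, 0, -1.194, -0.259], TCP at [200.649, -591.895, 231.312] pointing down, gripper open.
Joint ranges: [-3.14, 3.14], [-1.21, 2.06], [-1.07, 1.41], [-3.16, 2.05], [-2.99, -0.16], [-3.1, 3.1]. Speed limits (rad/s): [2.79, 2.79, 3.14, 3.14, 3.14, 3.14].

### API

Orientations are given as a unit quaternion [x, y, z, w].
In Python, from bench import arm gives the robot as it stands.
- The arm moves only by the tool step_arm, never from a script. Its argument "series" is a list of rows, each a list of 6 numbers: the shift along the world's x, y, z scaled (see below), then the turn, a rotation vector about the world's x, y, z scaled (see below). A call has 1 to 12 rows; each row is the pose to reach, as a shift and turn from the pose commanded when the call began; what a row does not reach only later rows make up. The controller multiplies each number of a shift by 400 mm and each number of a turn by pi/2 rad. A row lasts 1/12 s, in which the tool goes at most 41.7 mm and 7.16 degrees, less where a joint would pass 70% of its speed; a pose out of reach is approached as far as the arm can. A call with a number of a shift or a turn outside -1 to 1 is refused whole. A call with a gripper value outside its range is refused whole. "jaw" is the opening, from -1 (shut) to 1 (fully open), set as the call begins (left out, the last holds). The fingers move at their own pace and stop on an object; the grip force is fixed at half the most. Time passes only in rows, so rows that repeat a pose let the fingers close. It gives the time, the measured TCP pose, the force and the opening at its end, in the units of the state.
- arm.read_state(): the state, without advancing time (a new reading comes with each control period).
- arm.get_image(name): name is "side" or "top" or "wrist"; returns a dict with "image" (480x640x3 uint8, red, green, blue), "camera_matrix" (3x3 intrinsics, pixels), "world_from_camera" (4x4, takes a point from camera to world coordinates). Camera axes: x right, y up, looking along -z (the intrinsics and any distortion apply to the point x, -y, -z); pixel columns grow to the right and rows downward; lengths in mm; the calibration is good to about 2 mm. A picture is of the moment at which its call begins. There is no depth.
- arm.job_done(): hands the job in, once; it reports no verdict.
The state is a dict: "clock": time; "joints": joint angles; "joint_vel": joint speeds; "joint_efforts": joint torques, N m; "position": TCP position; "ee_rot": TCP orientation; "contact_force": force on the tool from outside, world axes, zero at the start; "wrist_torque": the same for the moment, N m; "gripper_width": finger opening in mm.
Only numpy, scipy, OpenCV 4.12 (cv2) and the standard library are available. Lean on these libraries where they do the work, as an engineer would, in place of code of your own. Each camera call takes 0.05 s, during which the arm holds its last target.

### The job

Get the slide holder ready for the imaging run: draw its jaw right back, then lay all the chamber slides from the bench flat in the holder, frosted ends to the front, and nudge them into one square row in the fixed corner - the first along the fixed cheek, each touching the next, far ends all up against the rear rail. Only when the row is finished, slide the jaw up until you feel it meet the last slide, without squeezing hard, and let go of it there; leave the bottle, dishes and tip box alone.

Things in the scene. Friction and masses are not known exactly. Their poses are not given: they have to be found in the camera images.
- holder: Slide holder fixed to the bench: plain dark grey plate 150 mm deep (its x), 230 mm wide (its y), 8 mm thick; origin under the plate's centre, x to the rear (away from the robot at yaw 0), y towards the open side. It carries a bright rear rail, a fixed cheek (see corner) and a sliding jaw; no edge at its front or open side. The dark window strip is flush.
- corner (a point): Point on the plate's top where the faces of the fixed cheek and the rear rail meet; axes as the holder's. Rear rail: x 0 to 20 mm, full width, 10 mm above the plate. Fixed cheek: y -15 to 0 mm, x -90 to 0 mm, 10 mm high. The plate reaches x -120 to 30 mm, y -15 to 215 mm from here.
- jaw (a joint): Jaw opening in m, cheek face to jaw face: 0 to 0.190 (fully back). The jaw, a steel bar 16 mm wide parallel to the cheek, reaches from the rear rail 80 mm forward over the plate, top 13 mm above it; its saddle on the rail (34 mm long) is 19 mm above the plate. It slides along the holder's y with about 2 N of friction and stays where it is left.
- jaw_face (a point): Middle of the jaw's clamping face (the face towards the cheek), 7 mm above the plate, 37.5 mm forward of the rear rail's face; axes as the holder's.
- jaw_post (a point): Middle of the jaw's grip: an upright round black thumb post, 16 mm in diameter, 26 mm tall, on the jaw's saddle over the rear rail, 17 mm further from the cheek than the jaw's face. This point is 32 mm above the plate, 13 mm below the post's top.
- slide1_mid (a point): Centre (half-way up, 8 mm above the underside) of a whitish chamber slide, 45 g: flat frame 75.5 mm long (its x), 25.5 mm wide (its y), 6 mm thick, with a lidded chamber block 53 mm long and as wide on it, 16 mm high in all. x points away from the frosted end; the block spans x -16 to 37 mm. None if that slide is absent.
- slide1_frost (a point): Middle of the same slide's bare, low frosted end, 30 mm from its centre towards -x, 6 mm above the underside.
- slide1: The same slide; origin at the centre of its underside.
- slide2_mid (a point): Centre (half-way up, 8 mm above the underside) of a whitish chamber slide, 45 g: flat frame 75.5 mm long (its x), 25.5 mm wide (its y), 6 mm thick, with a lidded chamber block 53 mm long and as wide on it, 16 mm high in all. x points away from the frosted end; the block spans x -16 to 37 mm. None if that slide is absent.
- slide2_frost (a point): Middle of the same slide's bare, low frosted end, 30 mm from its centre towards -x, 6 mm above the underside.
- slide2: The same slide; origin at the centre of its underside.
- slide3_mid (a point): Centre (half-way up, 8 mm above the underside) of a whitish chamber slide, 45 g: flat frame 75.5 mm long (its x), 25.5 mm wide (its y), 6 mm thick, with a lidded chamber block 53 mm long and as wide on it, 16 mm high in all. x points away from the frosted end; the block spans x -16 to 37 mm. None if that slide is absent.
- slide3_frost (a point): Middle of the same slide's bare, low frosted end, 30 mm from its centre towards -x, 6 mm above the underside.
- slide3: The same slide; origin at the centre of its underside.
- slide4_mid (a point): Centre (half-way up, 8 mm above the underside) of a whitish chamber slide, 45 g: flat frame 75.5 mm long (its x), 25.5 mm wide (its y), 6 mm thick, with a lidded chamber block 53 mm long and as wide on it, 16 mm high in all. x points away from the frosted end; the block spans x -16 to 37 mm. None if that slide is absent.
- slide4_frost (a point): Middle of the same slide's bare, low frosted end, 30 mm from its centre towards -x, 6 mm above the underside.
- slide4: The same slide; origin at the centre of its underside.
- slide5_mid (a point): Centre (half-way up, 8 mm above the underside) of a whitish chamber slide, 45 g: flat frame 75.5 mm long (its x), 25.5 mm wide (its y), 6 mm thick, with a lidded chamber block 53 mm long and as wide on it, 16 mm high in all. x points away from the frosted end; the block spans x -16 to 37 mm. None if that slide is absent.
- slide5_frost (a point): Middle of the same slide's bare, low frosted end, 30 mm from its centre towards -x, 6 mm above the underside.
- slide5: The same slide; origin at the centre of its underside.
- reagent: Bystander: amber reagent bottle, 56 mm in diameter, 105 mm tall, standing beyond the work; origin under its centre. Leave alone.
- dishes: Bystander: two stacked culture dishes, 90 mm in diameter, 32 mm high; origin under the centre. Leave alone.
- tipbox: Bystander: blue pipette-tip box with a clear lid, 85 x 122 mm, 68 mm high; origin under its centre. Leave alone.
There are look-alikes about, which are no part of the job. Leave any red or yellow look-alike of the slide2 alone.

How it is judged:
By the outcome, as a careful person would: the job done as asked, in the order asked, and still so for the second after the job is handed in, with the robot touching nothing.
Of slide1, slide2, slide3, slide4, slide5 only 3 to 4 are there at a start; the rules pass over those that are not, and their reading is None.
At some moment in a run one of slide1, slide2, slide3, slide4, slide5 may be knocked a few centimetres aside while the robot is not near it.
Once in a run the grip may slacken for a moment while it holds something.
It also fails if it takes over 210 s, if anything falls off the work surface, if the arm or the gripper's body presses on something with over 40 N, if the wrist force passes 120 N, or if a joint passes its speed limit or range.

## Working session

There is one attempt and no reset: what is moved stays moved. The work goes in short steps, Python scripts to look and compute and a tool call to move; the robot and the scene stay as the last step left them, time stands still between calls to the robot, and variables do not carry over. Pictures are saved under pics/ and viewed, and the job is handed in when it is done.

Besides the shell and the picture viewer there is one more tool, called after "Request:" as name(argument=value, ...) on one line, values as JSON. step_arm: Moves the arm, as the interface text tells. Shifts and turns lie within -1 to 1; 1 stands for 400 mm of shift or pi/2 rad of turn. Its arguments: {"type":"object","properties":{"series":{"type":"array","items":{"type":"array","items":{"type":"number","minimum":-1,"maximum":1}}},"jaw":{"type":"number"}},"required":["series"]}

```bash
ls; mkdir -p pics
python3 - <<'E'
from bench import arm
import cv2,numpy as np
print(arm.hold_point_z); print(arm.read_state())
for n in ["side","top","wrist"]:
    d=arm.get_image(n); cv2.imwrite(f"pics/{n}0.png",d["image"][:,:,::-1]); print(n,d["camera_matrix"],d["world_from_camera"],[k for k in d])
E
```

```text
pics
18.700000000000003
{'clock': 0.0, 'joints': array([-9.85403725e-01,  3.85551818e-01,  6.64665899e-03, -5.06135116e-04,
       -1.19401542e+00, -2.58624248e-01]), 'joint_vel': array([ 0.00036454,  0.00036511, -0.00028473, -0.00121628, -0.00241961,
       -0.00044227]), 'joint_efforts': array([ 7.88467187e-04, -3.92291272e+01,  1.88403833e+01,  4.18619514e+00,
       -4.64726720e-03, -2.05730925e-05]), 'position': array([ 200.46345846, -591.36551069,  230.23154662]), 'ee_rot': array([-1.62566025e-01,  9.86697068e-01,  1.06528545e-03, -2.20458409e-04]), 'contact_force': array([-0.1792945 , -0.19570072,  0.0008688 ]), 'wrist_torque': array([-0.01582267,  0.00012682,  0.01106573]), 'gripper_width': 85.45710841839741}
side [[466.16577526   0.         328.50685876]
 [  0.         466.16577526 243.49635642]
 [  0.           0.           1.        ]] [[-7.60962492e-01  3.79042224e-01 -5.26557763e-01  2.87368929e+01]
 [-6.48792698e-01 -4.47109737e-01  6.15760439e-01  6.90964248e+02]
 [-2.02989650e-03  8.10197430e-01  5.86153567e-01  6.07514472e+02]
 [ 0.00000000e+00  0.00000000e+00  0.000
[... 273 characters left out ...]

 [-9.99613976e-01 -2.56751595e-02 -1.06153563e-02  8.34427772e+01]
 [-1.50616230e-02  1.79727510e-01  9.83601123e-01  9.82367519e+02]
 [ 0.00000000e+00  0.00000000e+00  0.00000000e+00  1.00000000e+00]] ['image', 'camera_matrix', 'world_from_camera']
wrist [[335.50347236   0.         324.43834953]
 [  0.         335.50347236 238.32525559]
 [  0.           0.           1.        ]] [[-3.20022621e-01 -8.98935945e-01 -2.99164987e-01  1.23871899e+02]
 [ 9.47408715e-01 -3.03148587e-01 -1.02555647e-01 -6.16771001e+02]
 [ 1.49951411e-03 -3.16251643e-01  9.48674154e-01  3.73508834e+02]
 [ 0.00000000e+00  0.00000000e+00  0.00000000e+00  1.00000000e+00]] ['image', 'camera_matrix', 'world_from_camera']
```

View pics/top0.png

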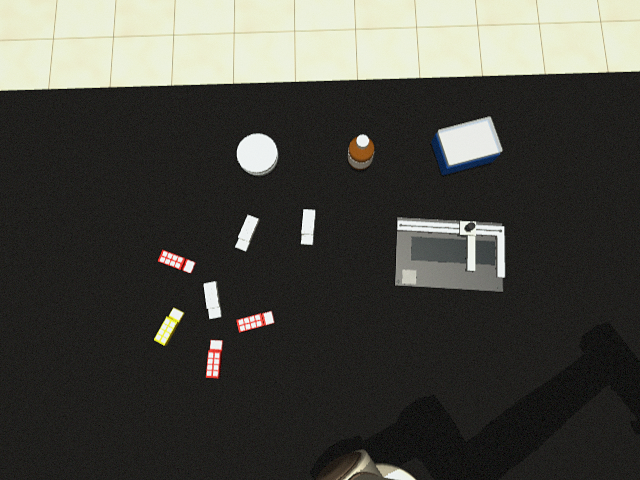

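View pics/side0.png

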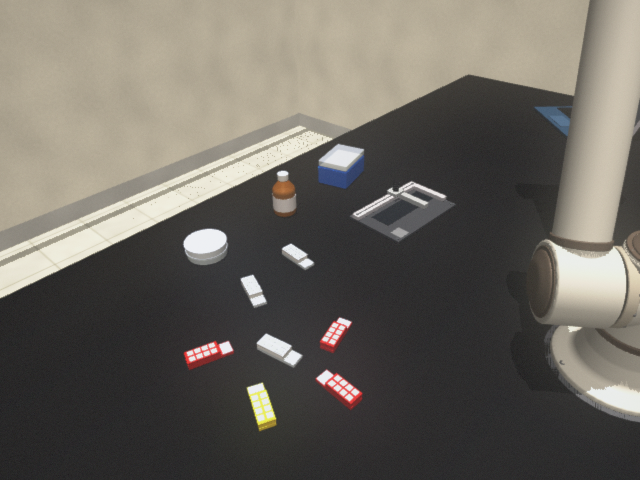

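View pics/wrist0.png

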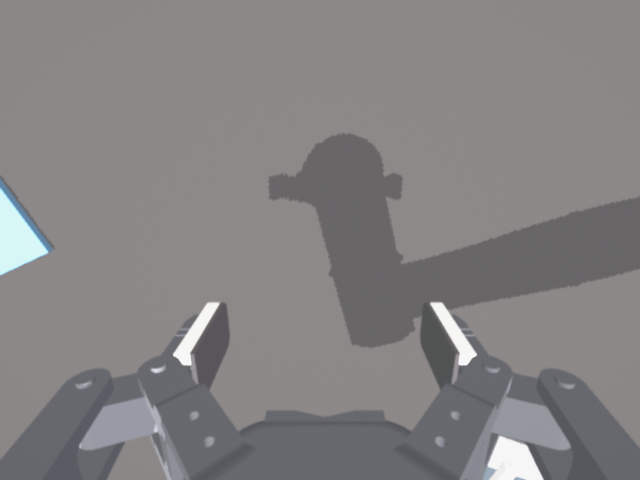

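```bash
cat > h.py <<'E'
from bench import arm
import cv2,numpy as np
from scipy.spatial.transform import Rotation as R
def ray(d,u,v):
    K=d["camera_matrix"];T=d["world_from_camera"]
    c=np.array([(u-K[0,2])/K[0,0],-(v-K[1,2])/K[1,1],-1.]); return T[:3,3],T[:3,:3]@c
def onz(d,u,v,z):
    o,r=ray(d,u,v); return o+r*(z-o[2])/r[2]
def proj(d,p):
    K=d["camera_matrix"];T=d["world_from_camera"]
    q=T[:3,:3].T@(np.array(p)-T[:3,3]); return np.array([K[0,0]*q[0]/-q[2]+K[0,2], K[1,1]*-q[1]/-q[2]+K[1,2]])
def save(d,name,crop=None,s=1):
    im=d["image"][:,:,::-1]
    if crop: x0,y0,x1,y1=crop; im=im[y0:y1,x0:x1]
    im=cv2.resize(im,None,fx=s,fy=s,interpolation=cv2.INTER_CUBIC); cv2.imwrite(f"pics/{name}.png",im)
def st():
    s=arm.read_state(); print("t",round(s["clock"],2),"p",s["position"].round(1),"q",s["ee_rot"].round(4),"F",s["contact_force"].round(1),"w",round(s["gripper_width"],1)); return s
E
python3 - <<'E'
from h import *
d=arm.get_image("top")
save(d,"t1",(150,190,330,390),4); save(d,"t2",(380,190,520,310),5)
for n,(u,v,z) in dict(A=(247,233,12),B=(308,227,12),C=(212,300,12),cornerpl=(503,291,8),pl2=(395,286,8),post=(470,227,40),tl=(397,217,18)).items(): print(n,onz(d,u,v,z).round(0))
E
```

```text
A [577. 268.  12.]
B [587. 134.  12.]
C [434. 341.  12.]
cornerpl [ 438. -279.    8.]
pl2 [454. -50.   8.]
post [ 572. -210.   40.]
tl [603. -61.  18.]
```

View pics/t1.png

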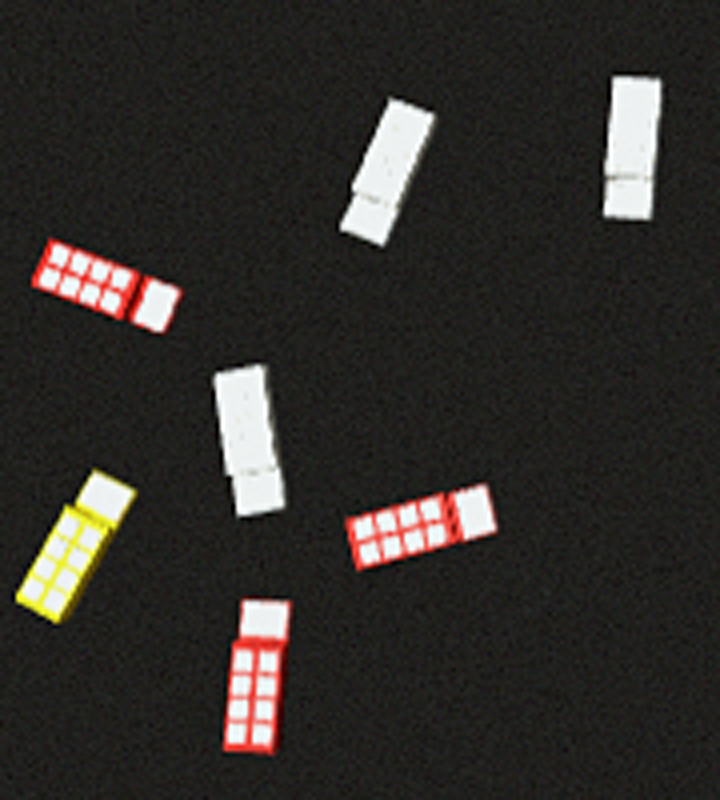

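View pics/t2.png

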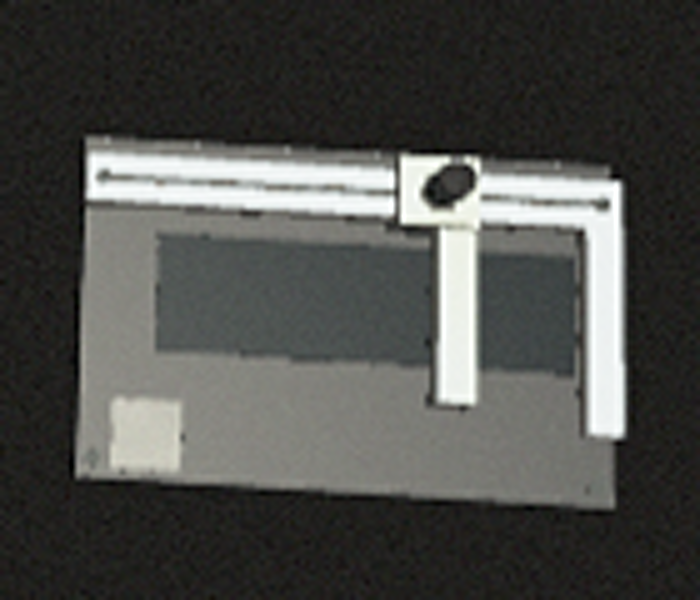

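Request:
step_arm(series=[[0.675,1.0,-0.15,0,0,-0.252],[0.675,1.0,-0.15,0,0,-0.252],[0.675,1.0,-0.15,0,0,-0.252],[0.675,1.0,-0.15,0,0,-0.252],[0.675,1.0,-0.15,0,0,-0.252],[0.675,1.0,-0.15,0,0,-0.252],[0.675,1.0,-0.15,0,0,-0.252],[0.675,1.0,-0.15,0,0,-0.252],[0.675,1.0,-0.15,0,0,-0.252],[0.675,1.0,-0.15,0,0,-0.252],[0.675,1.0,-0.15,0,0,-0.252],[0.675,1.0,-0.15,0,0,-0.252]], jaw=-1)

```text
clock: 1.2
position: [471.6, -189.5, 171.1]
ee_rot: [0.034, 0.999, 0.0, 0.0]
contact_force: [0.5, -0.9, 0.7]
gripper_width: 0.0
```

Run:
```python
from h import *
st()
d=arm.get_image("wrist"); save(d,"w1"); np.save("w1.npy",d,allow_pickle=True)
d=arm.get_image("top"); save(d,"t3"); st()
```

```text
t 1.2 p [ 471.6 -189.5  171.1] q [3.390e-02 9.994e-01 0.000e+00 1.000e-04] F [ 0.5 -0.9  0.7] w 0.0
t 1.3 p [ 472.8 -188.4  170.6] q [ 3.150e-02  9.995e-01  1.000e-04 -1.000e-04] F [-0.1 -0.4 -0.5] w -0.2
```

View pics/w1.png

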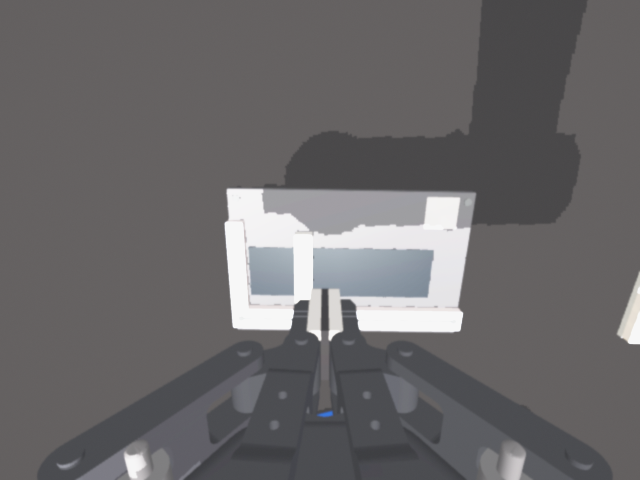

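View pics/t3.png

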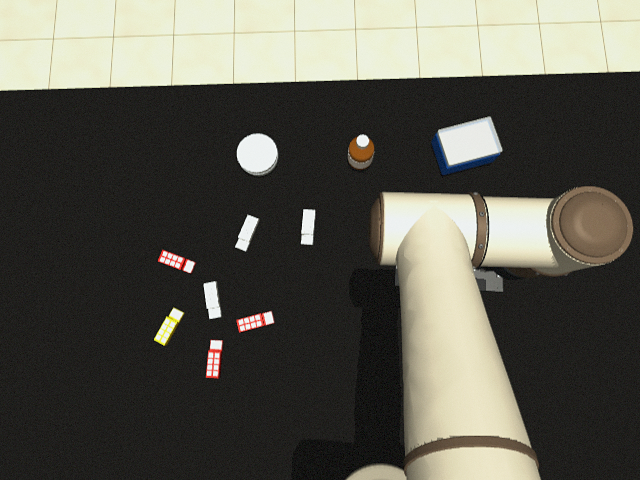

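Run:
```python
from h import *
d=np.load("w1.npy",allow_pickle=True).item()
save(d,"w1c",(215,175,485,345),2.9)
for n,(u,v,z) in dict(fl=(228,188,8),fr=(475,192,8),rl=(232,332,18),rr=(462,332,18),rfr=(462,309,18),ckf=(227,221,18)).items(): print(n,onz(d,u,v,z).round(1))
```

```text
fl [ 438.2 -275.     8. ]
fr [457.5 -48.9   8. ]
rl [ 584.1 -291.6   18. ]
rr [600.3 -56.   18. ]
rfr [573.4 -57.6  18. ]
ckf [ 466.7 -277.7   18. ]
```

View pics/w1c.png

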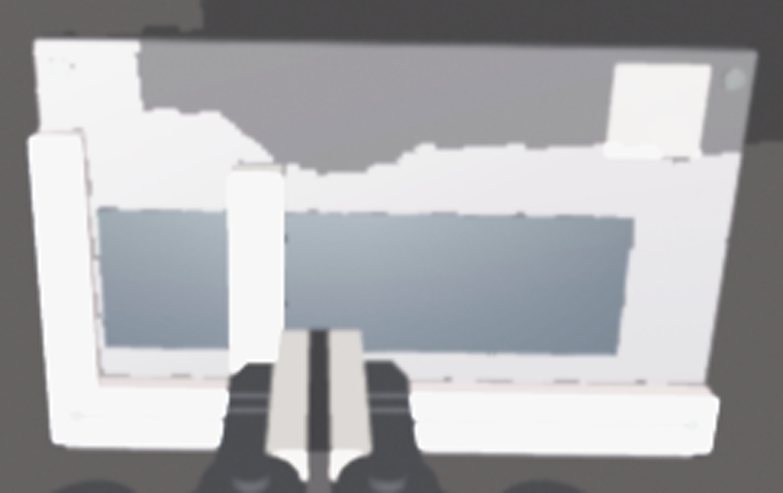

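Request:
step_arm(series=[[0.3,0.05,-0.05,0,0,0],[0.3,0.05,-0.05,0,0,0],[0.3,0.05,-0.05,0,0,0],[0.3,0.05,-0.05,0,0,0],[0.3,0.05,-0.05,0,0,0],[0.3,0.05,-0.05,0,0,0],[0.3,0.05,-0.05,0,0,0],[0.3,0.05,-0.05,0,0,0]])

```text
clock: 1.97
position: [589.7, -172.4, 152.2]
ee_rot: [0.035, 0.999, -0.0, 0.0]
contact_force: [0.1, -0.1, -0.5]
gripper_width: -0.4
```

Run:
```python
from h import *
st()
d=arm.get_image("wrist"); save(d,"w2"); np.save("w2.npy",d,allow_pickle=True); print(d["world_from_camera"][:3,3]);st()
```

```text
t 1.97 p [ 589.7 -172.4  152.2] q [ 3.490e-02  9.994e-01 -0.000e+00  4.000e-04] F [ 0.1 -0.1 -0.5] w -0.4
[ 508.73980753 -165.76301109  295.31445103]
t 2.02 p [ 589.8 -172.4  152.3] q [ 3.490e-02  9.994e-01 -0.000e+00  6.000e-04] F [-0.1 -0.2 -0.8] w -0.1
```

View pics/w2.png

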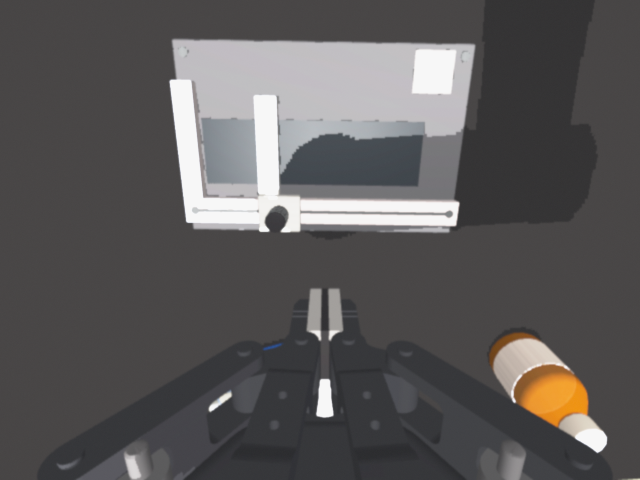

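Run:
```python
from h import *
d=np.load("w2.npy",allow_pickle=True).item()
save(d,"w2c",(165,30,325,140),5);save(d,"w2d",(165,140,325,240),5);save(d,"w2e",(325,140,485,240),5)
for n,(u,v,z) in dict(fl=(174.5,40,8),fr=(473,45,8),bl=(193,229,8),br=(449,232,8)).items(): print(n,onz(d,u,v,z).round(1))
```

```text
fl [ 439.3 -274.3    8. ]
fr [458.6 -49.6   8. ]
bl [ 587.5 -289.3    8. ]
br [606.5 -60.7   8. ]
```

View pics/w2d.png

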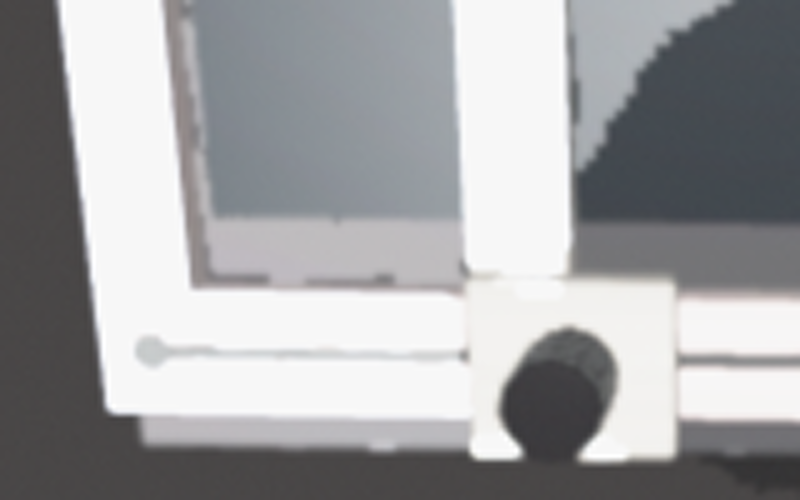

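View pics/w2e.png

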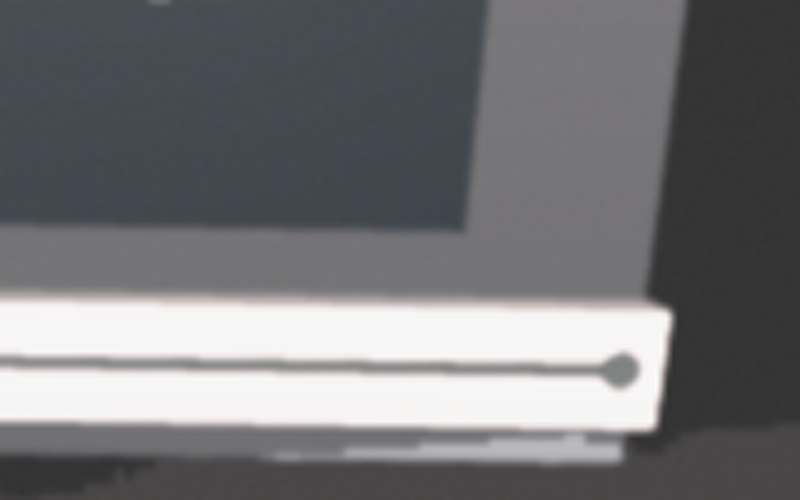

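View pics/w2c.png

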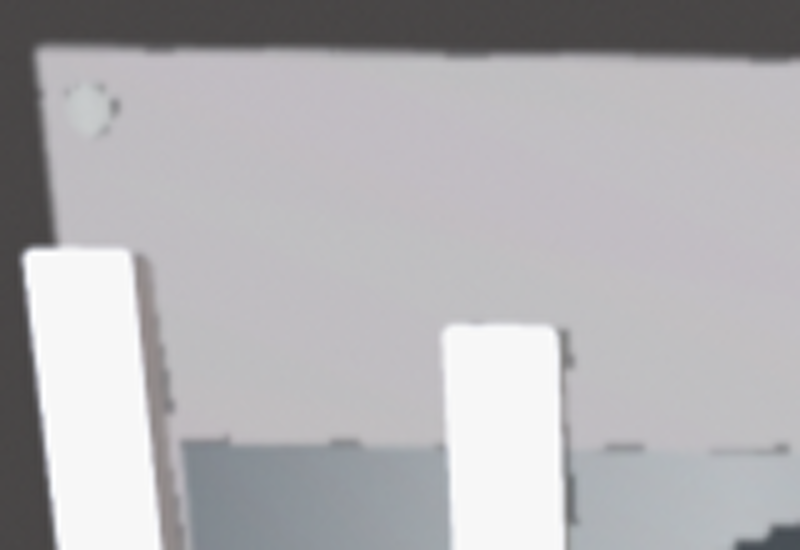

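```bash
cat >> h.py <<'E'
def rigid(P,W):
    P=np.array(P,float);W=np.array(W,float);p=P.mean(0);w=W.mean(0);a=P-p;b=W-w
    th=np.arctan2((a[:,0]*b[:,1]-a[:,1]*b[:,0]).sum(),(a*b).sum()); c,s=np.cos(th),np.sin(th);Rm=np.array([[c,-s],[s,c]])
    return th,w-Rm@p,W-(P@Rm.T+(w-Rm@p))
E
python3 - <<'E'
from h import *
d=np.load("w2.npy",allow_pickle=True).item()
L=[((-120,-15,8),(172,39)),((-120,215,8),(473,45)),((30,-15,8),(193.6,229.4)),((30,215,8),(449.4,232.6)),((0,0,8),(206.6,196)),((-90,0,18),(191.6,79.8)),((20,215,18),(456,226)),((0,215,18),(458.6,202)),((20,-15,18),(186.6,222.6))]
W=[onz(d,*uv,p[2])[:2] for p,uv in L]
th,t,r=rigid([p[:2] for p,_ in L],W); print(np.degrees(th),t); print(r.round(1))
for n,uv,z in [("post top",(275,220.5),53),("jaw face end",(165+560/5,30+330/5),21)]:
    w=onz(d,*uv,z)[:2]; c,s=np.cos(th),np.sin(th); print(n,w,np.array([[c,s],[-s,c]])@(w-t))
E
```

```text
-4.880608658391356 [ 559.2888345  -271.88559662]
[[ 0.1  0.6]
 [ 0.6 -2.1]
 [ 0.   0.5]
 [-0.3 -0.1]
 [-0.5  0.1]
 [-0.9  1. ]
 [ 0.6  0.7]
 [-0.5  0.1]
 [ 0.8 -0.9]]
post top [ 572.95973174 -207.4696354 ] [ 8.14083713 65.34551448]
jaw face end [ 484.71987353 -200.04502502] [-80.41076012  65.23578256]
```

Request:
step_arm(series=[[-0.044,-0.171,0,0,0,-0.0098],[-0.044,-0.171,0,0,0,-0.0098],[-0.044,-0.171,0,0,0,-0.0098],[-0.044,-0.171,-0.1,0,0,-0.0098],[-0.044,-0.171,-0.2,0,0,-0.0098],[-0.044,-0.171,-0.25,0,0,-0.0098],[-0.044,-0.171,-0.3,0,0,-0.0098],[-0.044,-0.171,-0.3,0,0,-0.0098]], jaw=-1)

```text
clock: 2.68
position: [569.5, -239.7, 27.5]
ee_rot: [0.043, 0.999, 0.001, -0.004]
contact_force: [-1.1, -0.5, -0.0]
gripper_width: -0.2
```

Run:
```python
from h import *
st()
d=arm.get_image("side"); save(d,"s2",(330,140,490,260),5); st()
```

```text
t 2.68 p [ 569.5 -239.7   27.5] q [ 4.300e-02  9.991e-01  9.000e-04 -4.000e-03] F [-1.1 -0.5 -0. ] w -0.2
t 2.73 p [ 571.2 -240.2   30. ] q [ 4.250e-02  9.991e-01  3.000e-04 -2.100e-03] F [-0.1 -0.6  1.3] w -0.1
```

View pics/s2.png

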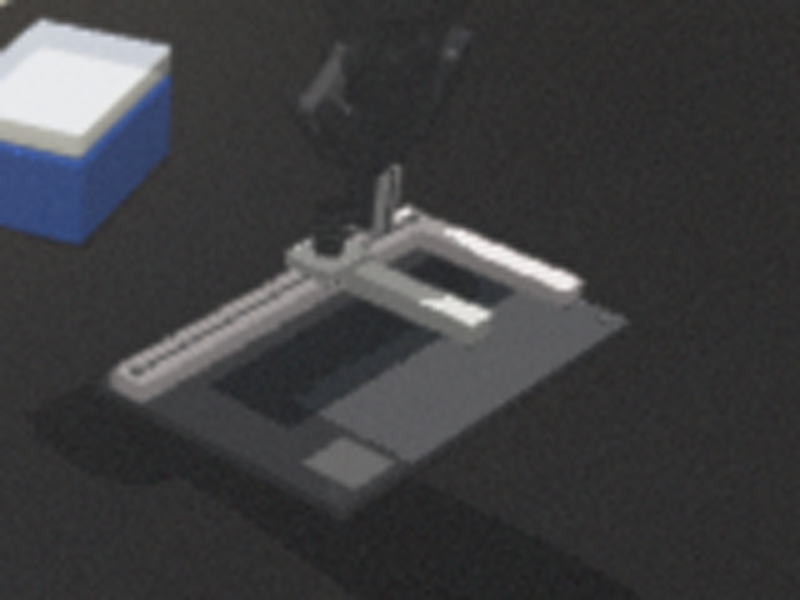

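Request:
step_arm(series=[[0.0011,0.0125,0.004,0,0,0],[0.0021,0.025,0.004,0,0,0],[0.0043,0.05,0.004,0,0,0],[0.0064,0.075,0.004,0,0,0],[0.0096,0.112,0.004,0,0,0],[0.0128,0.15,0.004,0,0,0],[0.016,0.187,0.004,0,0,0],[0.0192,0.224,0.004,0,0,0],[0.0224,0.262,0.004,0,0,0],[0.0256,0.299,0.004,0,0,0],[0.027,0.316,0.004,0,0,0],[0.0277,0.3238,0.004,0,0,0]])

```text
clock: 3.73
position: [585.0, -109.2, 34.1]
ee_rot: [0.041, 0.999, 0.0, 0.001]
contact_force: [0.8, -2.1, 1.4]
gripper_width: 0.2
```

Run:
```python
from h import *
st()
d=arm.get_image("side"); save(d,"s3",(330,140,490,260),5); st()
```

```text
t 3.73 p [ 585.  -109.2   34.1] q [0.0411 0.9992 0.     0.0012] F [ 0.8 -2.1  1.4] w 0.2
t 3.78 p [ 584.7 -109.3   33.7] q [4.130e-02 9.991e-01 1.000e-04 7.000e-04] F [ 0.2  1.  -0.5] w 0.0
```

View pics/s3.png

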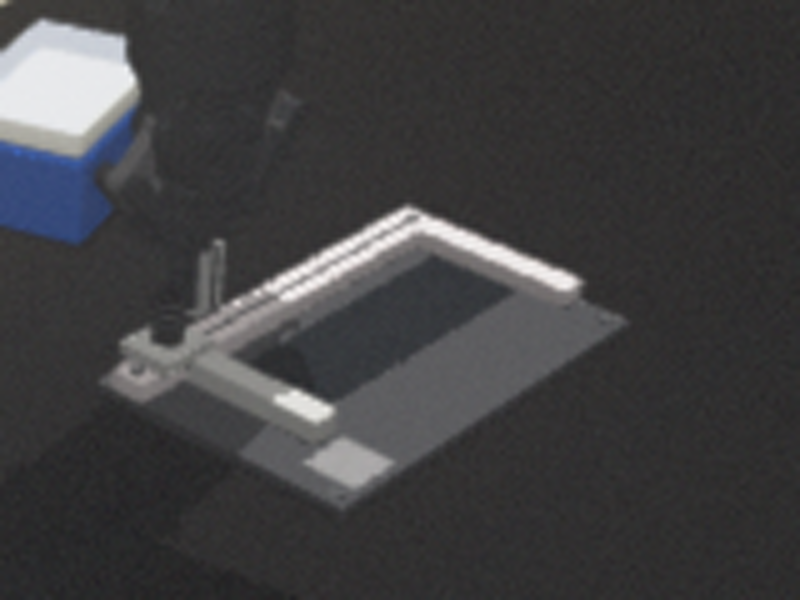

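Request:
step_arm(series=[[0.0004,0.005,-0.004,0,0,0],[0.0008,0.01,-0.004,0,0,0],[0.0013,0.015,-0.004,0,0,0],[0.0017,0.02,-0.004,0,0,0],[0.0021,0.025,-0.004,0,0,0],[0.0026,0.03,-0.004,0,0,0],[0.003,0.035,-0.004,0,0,0],[0.0034,0.04,-0.004,0,0,0],[0.0038,0.045,-0.004,0,0,0]])

```text
clock: 4.53
position: [585.4, -92.6, 31.2]
ee_rot: [0.042, 0.999, -0.0, -0.0]
contact_force: [0.3, -1.7, 0.9]
gripper_width: -0.1
```

Request:
step_arm(series=[[0.0004,0.005,0,0,0,0],[0.0004,0.005,0,0,0,0]])

```text
clock: 4.7
position: [585.6, -90.3, 31.1]
ee_rot: [0.042, 0.999, 0.0, -0.0]
contact_force: [-0.8, -0.8, 0.9]
gripper_width: 0.0
```

Request:
step_arm(series=[[0.0004,0.005,0,0,0,0],[0.0004,0.005,0,0,0,0]])

```text
clock: 4.87
position: [585.7, -89.1, 31.2]
ee_rot: [0.042, 0.999, -0.0, -0.0]
contact_force: [0.6, -3.3, 0.6]
gripper_width: -0.1
```

Request:
step_arm(series=[[0.0004,0.005,0,0,0,0],[0.0004,0.005,0,0,0,0]])

```text
clock: 5.03
position: [585.7, -88.8, 31.2]
ee_rot: [0.042, 0.999, -0.001, -0.001]
contact_force: [0.4, -11.4, -0.2]
gripper_width: 0.2
```

Request:
step_arm(series=[[-0.001,-0.012,0,0,0,0],[-0.001,-0.02,0.1,0,0,0],[-0.001,-0.02,0.2,0,0,0],[-0.02,0.1,0.3,0,0,0],[-0.04,0.2,0.4,0,0,0],[-0.06,0.3,0.4,0,0,0],[-0.06,0.4,0.4,0,0,0],[-0.06,0.5,0.4,0,0,0],[-0.06,0.6,0.4,0,0,0],[-0.06,0.7,0.4,0,0,0],[-0.06,0.75,0.4,0,0,0],[-0.06,0.77,0.4,0,0,0]])

```text
clock: 6.03
position: [562.1, 227.4, 191.3]
ee_rot: [0.039, 0.999, 0.001, 0.001]
contact_force: [1.1, -1.3, -0.1]
gripper_width: -0.1
```

Request:
step_arm(series=[[0,0,0,0,0,0],[0,0,0,0,0,0]], jaw=1)

```text
clock: 6.2
position: [561.6, 222.0, 190.9]
ee_rot: [0.042, 0.999, 0.0, -0.0]
contact_force: [-0.1, -0.2, -0.4]
gripper_width: 22.7
```

Run:
```python
from h import *
st()
d=arm.get_image("wrist"); save(d,"w3"); np.save("w3.npy",d,allow_pickle=True)
d=arm.get_image("top"); save(d,"t4"); st()
```

```text
t 6.2 p [561.6 222.  190.9] q [ 4.150e-02  9.991e-01  1.000e-04 -4.000e-04] F [-0.1 -0.2 -0.4] w 22.7
t 6.3 p [561.9 220.4 191.2] q [ 4.270e-02  9.991e-01 -0.000e+00 -3.000e-04] F [ 0.7 -0.2  0.2] w 38.5
```

View pics/w3.png

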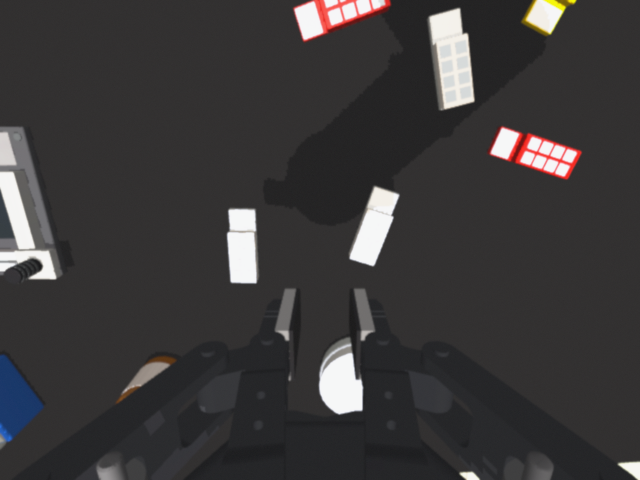

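View pics/t4.png

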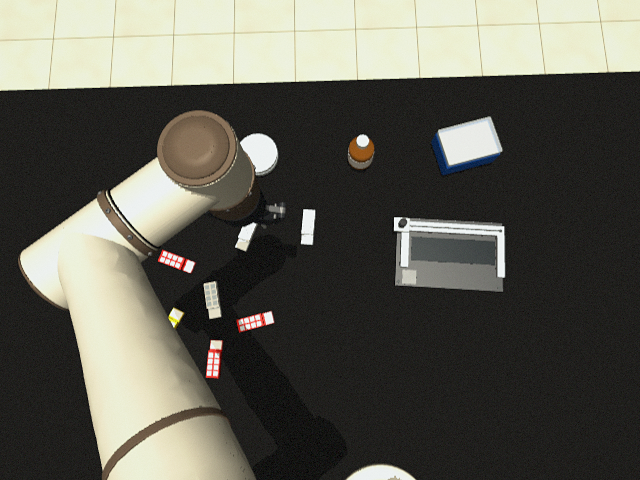

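```bash
cat >> h.py <<'E'
def slides(d,z=12,thr=110,roi=None):
    im=d["image"].astype(int); hsv=cv2.cvtColor(d["image"],cv2.COLOR_RGB2HSV)
    m=((hsv[:,:,1]<45)&(hsv[:,:,2]>thr)).astype(np.uint8)
    m=cv2.morphologyEx(m,cv2.MORPH_CLOSE,np.ones((5,5)))
    out=[]
    for c in cv2.findContours(m,cv2.RETR_EXTERNAL,cv2.CHAIN_APPROX_NONE)[0]:
        (x,y),(a,b),an=cv2.minAreaRect(c); 
        if cv2.contourArea(c)<400: continue
        bx=cv2.boxPoints(((x,y),(a,b),an)); W=np.array([onz(d,u,v,z) for u,v in bx])
        l1=np.linalg.norm(W[1]-W[0]);l2=np.linalg.norm(W[2]-W[1]); L,S=max(l1,l2),min(l1,l2)
        if 60<L<95 and 18<S<36:
            e=(W[1]-W[0] if l1>l2 else W[2]-W[1]); e=e*np.sign(e[0]); out.append(((round(x,1),round(y,1)),W.mean(0)[:2].round(1),round(np.degrees(np.arctan2(e[1],e[0])),1),round(L,1),round(S,1)))
    return out
E
python3 - <<'E'
from h import *
d=np.load("w3.npy",allow_pickle=True).item()
for o in slides(d): print(o)
save(d,"w3c",(215,180,415,300),4)
for u,v in [(243,209),(243,283)]: print(onz(d,u,v,6),onz(d,u,v,16))
E
```

```text
((241.7, 245.5), array([590. , 135.7]), np.float64(-7.1), np.float64(81.9), np.float64(28.9))
((374.4, 226.2), array([580.7, 271. ]), np.float64(-22.3), np.float64(79.7), np.float64(29.1))
((452.2, 58.3), array([436.3, 343.8]), np.float64(11.3), np.float64(77.9), np.float64(30.5))
[552.14452074 141.76073283   6.        ] [549.97727633 144.4399664   16.        ]
[633.06705313 128.66766328   6.        ] [628.43344572 131.7459484   16.        ]
```

View pics/w3c.png

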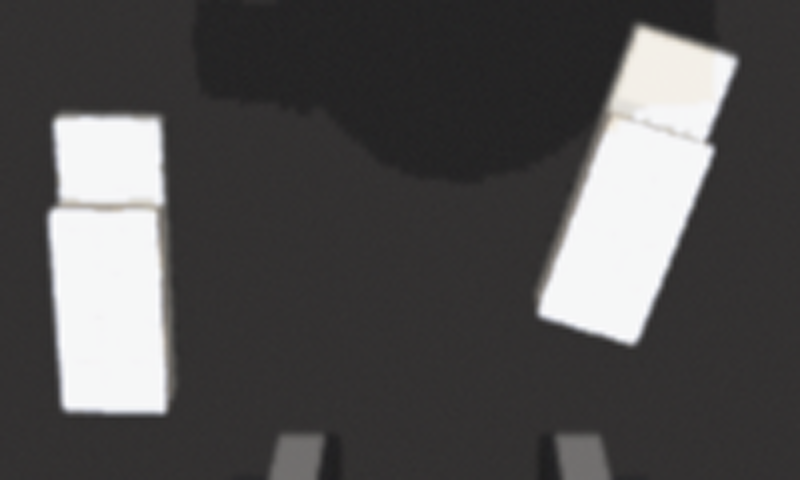

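```bash
cat >> h.py <<'E'
BLK=[(-16,-12.75),(-16,12.75),(37,12.75),(37,-12.75)]
def block(d,pts,z=16,M=BLK):
    W=[onz(d,*p,z)[:2] for p in pts]; th,t,r=rigid(M,W); return t.round(1),round(np.degrees(th),1),np.abs(r).max().round(1)
E
python3 - <<'E'
from h import *
d=np.load("w3.npy",allow_pickle=True).item()
f=lambda L:[(215+x/4,180+y/4) for x,y in L]
print("B",block(d,f([(50,208),(160,208),(165,412),(65,412)])))
print("A",block(d,f([(612,117),(713,150),(634,344),(539,316)])))
E
```

```text
B (array([590.3, 136.9]), np.float64(-6.3), np.float64(1.7))
A (array([580.9, 271.1]), np.float64(-22.7), np.float64(0.9))
```

Request:
step_arm(series=[[0.084,-0.209,-0.2,0,0,-0.016],[0.084,-0.209,-0.2,0,0,-0.016],[0.084,-0.209,-0.3,0,0,-0.016],[0.084,-0.209,-0.35,0,0,-0.016],[0.084,-0.209,-0.4,0,0,-0.016],[0.084,-0.209,-0.4,0,0,-0.016],[0.084,-0.209,-0.4,0,0,-0.016]], jaw=1)

```text
clock: 6.88
position: [595.4, 135.8, 30.6]
ee_rot: [0.056, 0.998, -0.001, -0.001]
contact_force: [1.3, 0.1, 1.7]
gripper_width: 85.2
```

Run:
```python
from h import *
d=arm.get_image("wrist"); save(d,"w4"); st()
```

```text
t 6.93 p [596.8 137.1  32.6] q [5.510e-02 9.985e-01 2.000e-04 9.000e-04] F [ 0.5 -0.7  0.2] w 85.6
```

View pics/w4.png

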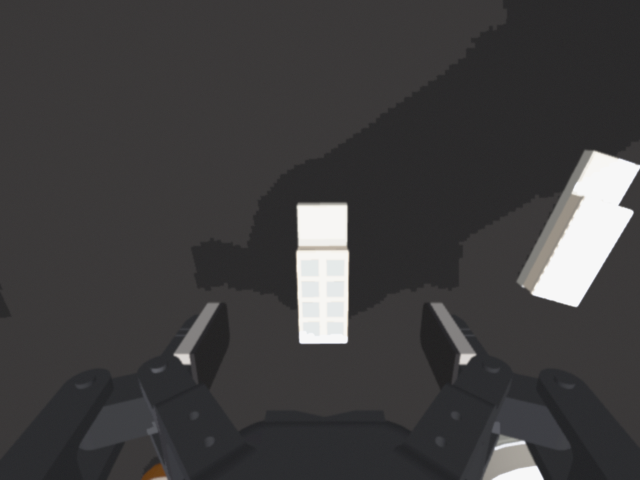

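Request:
step_arm(series=[[-0.002,0,-0.04,0,0,0],[-0.002,0,-0.072,0,0,0],[-0.002,0,-0.072,0,0,0]])

```text
clock: 7.18
position: [595.1, 138.0, 3.4]
ee_rot: [0.055, 0.999, 0.0, 0.0]
contact_force: [-0.1, -0.8, -1.0]
gripper_width: 85.7
```

Request:
step_arm(series=[[0,0,0,0,0,0],[0,0,0,0,0,0],[0,0,0,0,0,0],[0,0,0,0,0,0],[0,0,0,0,0,0],[0,0,0,0,0,0]], jaw=-1)

```text
clock: 7.68
position: [595.7, 138.0, 3.7]
ee_rot: [0.055, 0.999, 0.0, 0.001]
contact_force: [-0.8, 0.0, 4.8]
gripper_width: 24.0
```

Run:
```python
from h import *
d=arm.get_image("wrist"); save(d,"w5"); st()
d=arm.get_image("side"); save(d,"s5",(230,200,390,320),5); st()
```

```text
t 7.73 p [595.7 138.    3.7] q [5.450e-02 9.985e-01 4.000e-04 9.000e-04] F [-1.2  0.7  5.6] w 24.0
t 7.78 p [595.7 138.    3.7] q [5.450e-02 9.985e-01 3.000e-04 9.000e-04] F [-2.3 -0.3  6.1] w 23.8
```

View pics/w5.png

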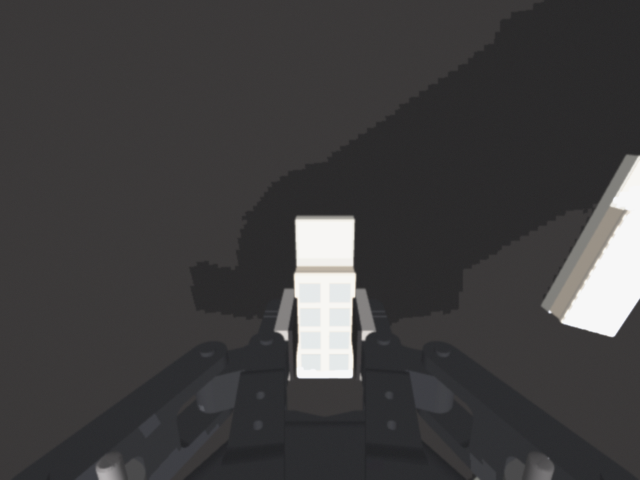

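View pics/s5.png

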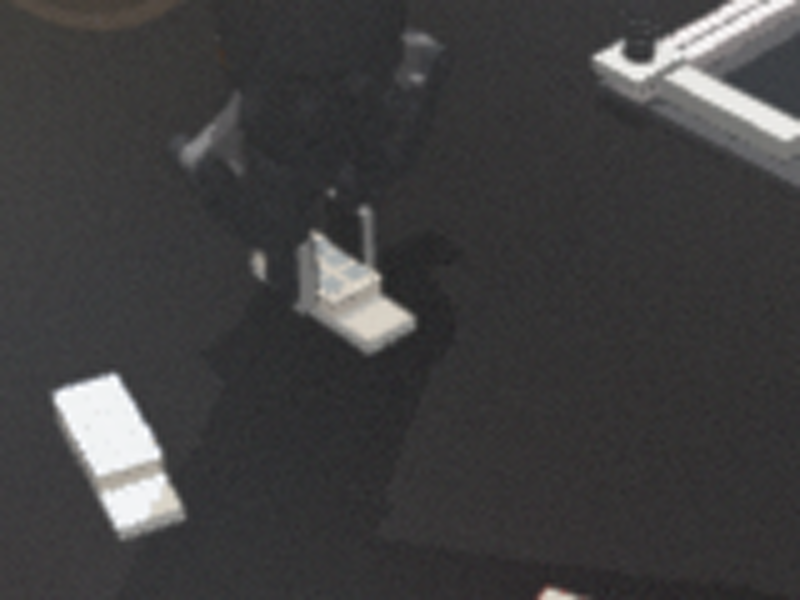

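Request:
step_arm(series=[[0,0,0.05,0,0,0],[0,0,0.15,0,0,0],[0,-0.05,0.2,0,0,0.005],[-0.02,-0.12,0.2,0,0,0.015],[-0.05,-0.22,0.2,0,0,0.015],[-0.07,-0.32,0.2,0,0,0.0156],[-0.09,-0.42,0.2,0,0,0.0156],[-0.11,-0.52,0.2,0,0,0.0156],[-0.13,-0.62,0.2,0,0,0.0156],[-0.15,-0.72,0.2,0,0,0.0156],[-0.165,-0.82,0.2,0,0,0.0156],[-0.1725,-0.905,0.2,0,0,0.0156]])

```text
clock: 8.78
position: [524.4, -226.6, 82.3]
ee_rot: [0.043, 0.999, 0.0, -0.001]
contact_force: [0.6, 0.5, -0.2]
gripper_width: 24.2
```

Request:
step_arm(series=[[0,0,0,0,0,0],[0,0,0,0,0,0],[0,0,0,0,0,0]])

```text
clock: 9.03
position: [525.6, -224.4, 82.1]
ee_rot: [0.043, 0.999, 0.0, -0.0]
contact_force: [0.7, -0.1, -0.5]
gripper_width: 24.2
```

Run:
```python
from h import *
d=arm.get_image("wrist"); save(d,"w6"); st()
```

```text
t 9.08 p [ 525.8 -223.8   82.3] q [ 4.230e-02  9.991e-01  1.000e-04 -3.000e-04] F [-0.6  0.8 -0.9] w 24.6
```

View pics/w6.png

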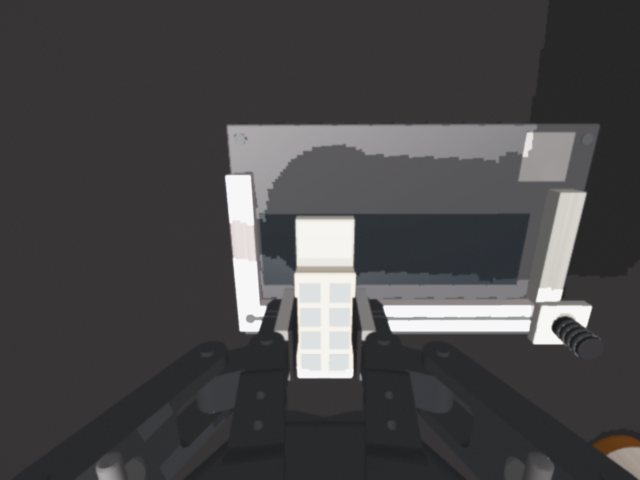

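Request:
step_arm(series=[[0,0,-0.06,0,0,0],[0,0,-0.12,0,0,0],[0,0,-0.15,0,0,0],[0,0,-0.165,0,0,0],[0,0,-0.17,0,0,0],[0,0,-0.17,0,0,0]])

```text
clock: 9.58
position: [526.4, -223.6, 14.5]
ee_rot: [0.042, 0.999, -0.0, -0.0]
contact_force: [0.2, -0.4, -0.2]
gripper_width: 23.7
```

Request:
step_arm(series=[[0,0,-0.003,0,0,0],[0,0,-0.004,0,0,0],[0,0,-0.004,0,0,0]])

```text
clock: 9.83
position: [526.5, -224.3, 13.7]
ee_rot: [0.042, 0.999, -0.0, 0.001]
contact_force: [0.3, -0.6, -0.8]
gripper_width: 23.8
```

Request:
step_arm(series=[[0,0,-0.003,0,0,0],[0,0,-0.004,0,0,0],[0,0,-0.004,0,0,0]])

```text
clock: 10.08
position: [526.1, -224.5, 11.7]
ee_rot: [0.043, 0.999, -0.0, 0.0]
contact_force: [0.6, -0.5, 1.7]
gripper_width: 23.9
```

Request:
step_arm(series=[[0,0,-0.002,0,0,0],[0,0,-0.002,0,0,0]])

```text
clock: 10.25
position: [526.1, -224.5, 11.7]
ee_rot: [0.042, 0.999, -0.0, 0.0]
contact_force: [-1.9, 1.5, 6.5]
gripper_width: 23.5
```

Request:
step_arm(series=[[0,0,0.002,0,0,0],[0,0,0.002,0,0,0],[0,0,0.05,0,0,0],[0,0,0.12,0,0,0],[0,0.07,0.12,0,0,0],[0.007,0.085,0.12,0,0,0],[0.007,0.085,0.12,0,0,0]], jaw=0.06)

```text
clock: 10.83
position: [529.1, -189.2, 58.7]
ee_rot: [0.042, 0.999, 0.0, 0.0]
contact_force: [0.3, 0.9, -0.1]
gripper_width: 45.4
```

Request:
step_arm(series=[[0,0,0,0,0,0],[0,0,0,0,0,0],[0,0,0,0,0,0],[0,0,0,0,0,0]], jaw=-1)

```text
clock: 11.17
position: [528.4, -190.9, 57.9]
ee_rot: [0.043, 0.999, 0.0, -0.001]
contact_force: [0.1, 0.8, 0.6]
gripper_width: 0.3
```

Run:
```python
from h import *
d=arm.get_image("wrist"); save(d,"w7"); np.save("w7.npy",d,allow_pickle=True); st()
d=arm.get_image("side"); save(d,"s7",(330,140,490,260),5)
d=arm.get_image("top"); save(d,"t7");
```

```text
t 11.22 p [ 528.4 -190.9   58. ] q [ 4.290e-02  9.991e-01 -0.000e+00 -5.000e-04] F [ 0.4  0.2 -0. ] w 0.1
```

View pics/w7.png

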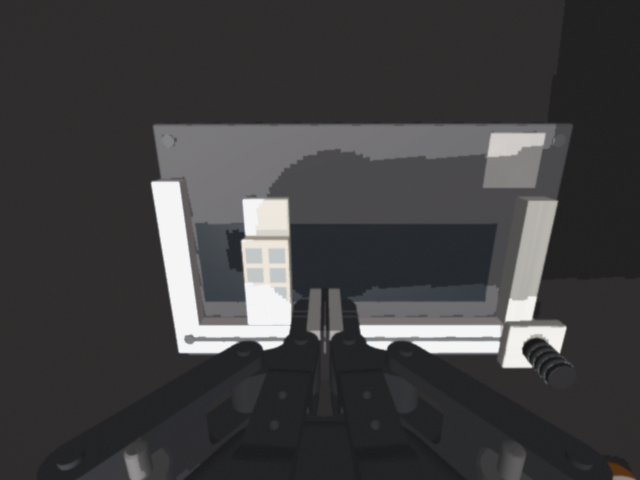

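View pics/s7.png

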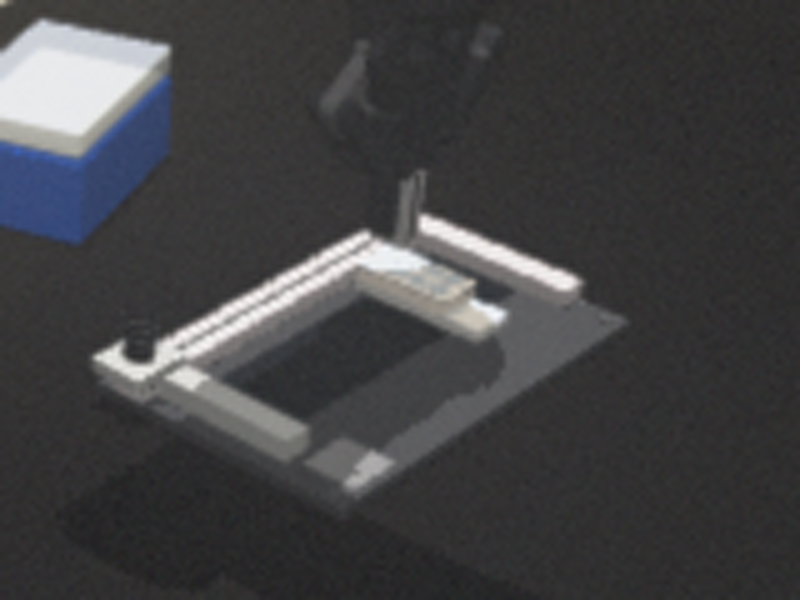

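View pics/t7.png

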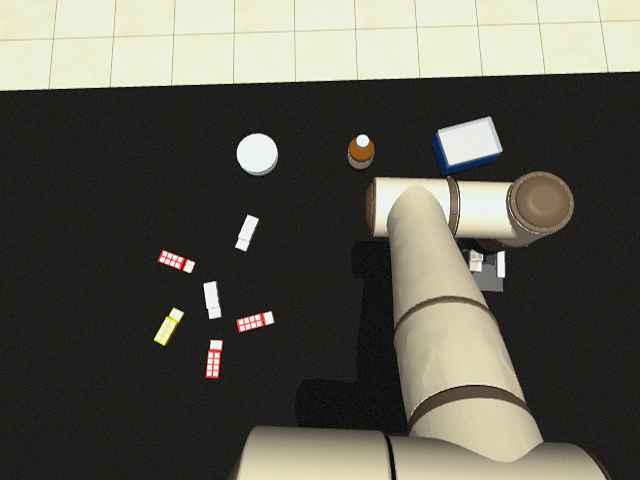

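Request:
step_arm(series=[[0,0,-0.08,0,0,0],[0,0,-0.1125,0,0,0],[0,0,-0.1125,0,0,0],[-0.0008,-0.01,-0.1125,0,0,0],[-0.0017,-0.02,-0.1125,0,0,0],[-0.0026,-0.03,-0.1125,0,0,0],[-0.0034,-0.04,-0.1125,0,0,0],[-0.0043,-0.05,-0.1125,0,0,0],[-0.0052,-0.06,-0.1125,0,0,0],[-0.006,-0.07,-0.1125,0,0,0],[-0.0069,-0.08,-0.1125,0,0,0],[-0.0075,-0.087,-0.1125,0,0,0]])

```text
clock: 12.32
position: [526.6, -225.5, 14.4]
ee_rot: [0.042, 0.999, -0.0, 0.001]
contact_force: [-0.2, 3.5, 5.7]
gripper_width: -0.2
```

Request:
step_arm(series=[[-0.0002,-0.0025,0,0,0,0],[-0.0002,-0.0025,0,0,0,0]])

```text
clock: 12.48
position: [526.5, -226.5, 14.3]
ee_rot: [0.042, 0.999, -0.0, 0.001]
contact_force: [0.5, 2.8, 3.1]
gripper_width: -0.6
```

Request:
step_arm(series=[[-0.0002,-0.0025,0,0,0,0],[-0.0002,-0.0025,0,0,0,0]])

```text
clock: 12.65
position: [526.3, -227.3, 14.1]
ee_rot: [0.042, 0.999, -0.0, 0.001]
contact_force: [0.6, 4.1, 5.3]
gripper_width: 0.3
```

Request:
step_arm(series=[[-0.0002,-0.0025,0,0,0,0],[-0.0002,-0.0025,0,0,0,0]])

```text
clock: 12.82
position: [526.2, -228.3, 14.1]
ee_rot: [0.042, 0.999, -0.0, 0.001]
contact_force: [0.9, 4.0, 5.3]
gripper_width: -0.2
```

Request:
step_arm(series=[[-0.0002,-0.0025,0,0,0,0],[-0.0002,-0.0025,0,0,0,0]])

```text
clock: 12.98
position: [526.1, -229.2, 14.1]
ee_rot: [0.042, 0.999, -0.0, 0.001]
contact_force: [0.9, 3.6, 4.9]
gripper_width: 0.1
```

Request:
step_arm(series=[[-0.0002,-0.0025,0,0,0,0],[-0.0002,-0.0025,0,0,0,0]])

```text
clock: 13.15
position: [526.0, -230.2, 14.1]
ee_rot: [0.042, 0.999, -0.0, 0.001]
contact_force: [0.7, 3.3, 5.7]
gripper_width: -0.1
```

Request:
step_arm(series=[[-0.0002,-0.0025,0,0,0,0],[-0.0002,-0.0025,0,0,0,0]])

```text
clock: 13.32
position: [525.8, -231.1, 14.1]
ee_rot: [0.042, 0.999, 0.0, 0.001]
contact_force: [0.7, 3.4, 6.8]
gripper_width: 0.0
```

Run:
```python
from h import *
d=arm.get_image("wrist"); save(d,"w8",(130,100,400,360),2.3); np.save("w8.npy",d,allow_pickle=True); st()
d=arm.get_image("side"); save(d,"s8",(380,150,480,225),8)
```

```text
t 13.37 p [ 525.8 -231.    14.1] q [4.230e-02 9.991e-01 0.000e+00 6.000e-04] F [0.9 4.1 6.2] w 0.1
```

View pics/w8.png

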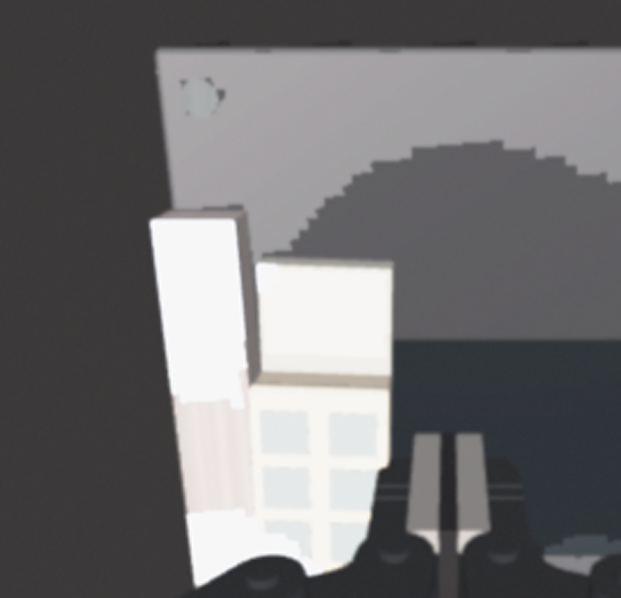

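View pics/s8.png

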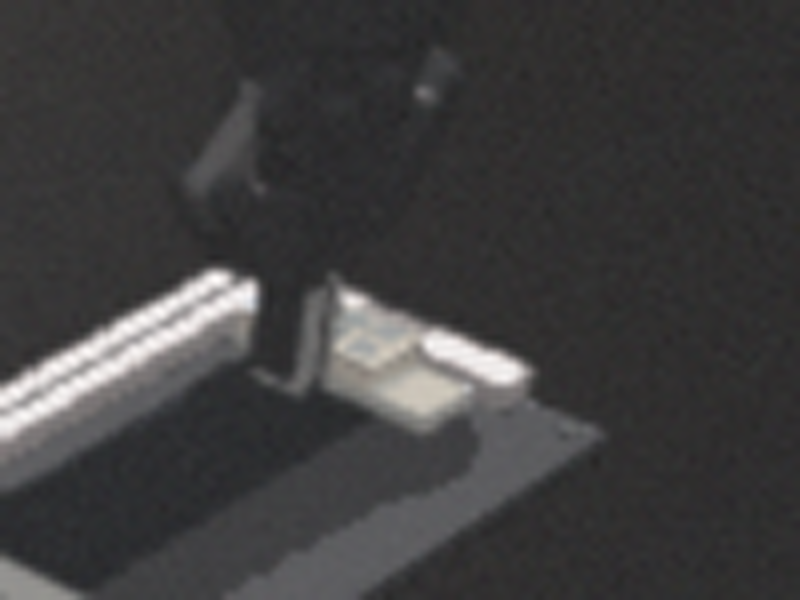

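Request:
step_arm(series=[[-0.0002,-0.0025,0,0,0,0],[-0.0002,-0.0025,0,0,0,0]])

```text
clock: 13.58
position: [525.4, -231.7, 14.1]
ee_rot: [0.042, 0.999, 0.0, 0.0]
contact_force: [-0.5, 5.3, 6.9]
gripper_width: -0.2
```

Request:
step_arm(series=[[-0.0002,-0.0025,0,0,0,0],[-0.0002,-0.0025,0,0,0,0]])

```text
clock: 13.75
position: [524.9, -232.2, 14.1]
ee_rot: [0.042, 0.999, 0.001, -0.0]
contact_force: [-1.8, 8.2, 8.5]
gripper_width: 0.1
```

Request:
step_arm(series=[[-0.0002,-0.0025,0,0,0,0],[-0.0002,-0.0025,0,0,0,0]])

```text
clock: 13.92
position: [524.9, -232.4, 14.1]
ee_rot: [0.043, 0.999, 0.001, -0.0]
contact_force: [-1.0, 11.6, 8.4]
gripper_width: 0.0
```

Request:
step_arm(series=[[0.001,0.012,0,0,0,0],[0.001,0.02,0.05,0,0,0],[0,0.02,0.1,0,0,0],[-0.08,-0.01,0.1,0,0,0],[-0.16,-0.04,0.1,0,0,0],[-0.16,-0.04,0.1,0,0,0],[-0.16,-0.04,0.05,0,0,0],[-0.16,-0.04,-0.005,0,0,0],[-0.16,-0.04,-0.005,0,0,0],[-0.16,-0.04,-0.005,0,0,0]])

```text
clock: 14.75
position: [459.9, -250.3, 10.6]
ee_rot: [0.043, 0.999, 0.0, -0.002]
contact_force: [0.5, 0.2, 0.7]
gripper_width: -0.2
```

Run:
```python
from h import *
d=arm.get_image("wrist"); save(d,"w9"); np.save("w9.npy",d,allow_pickle=True); st()
d=arm.get_image("side"); save(d,"s9",(380,150,480,225),8)
```

```text
t 14.8 p [ 460.4 -250.3   11.3] q [ 4.260e-02  9.991e-01  1.000e-04 -1.000e-03] F [0.5 0.3 0.3] w 0.1
```

View pics/s9.png

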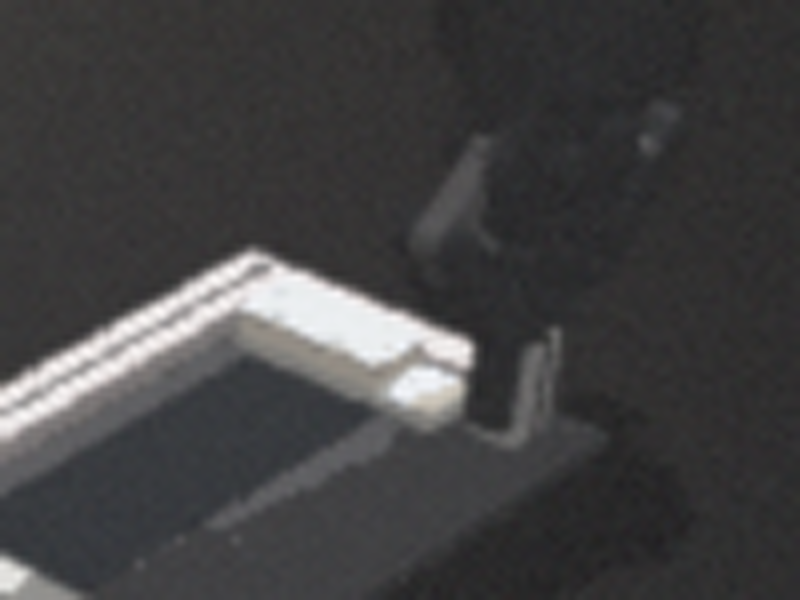

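View pics/w9.png

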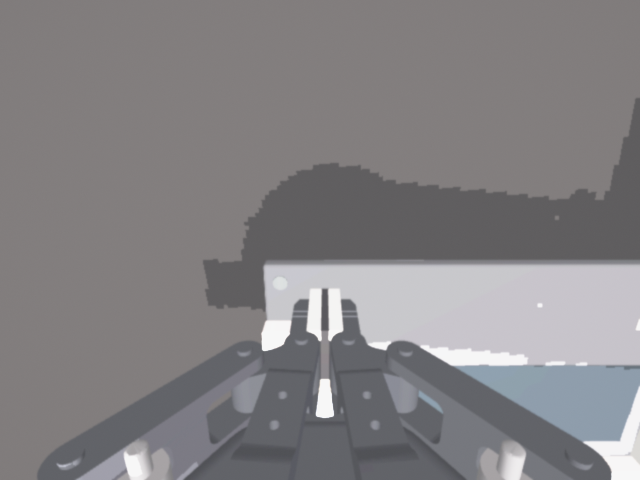

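Request:
step_arm(series=[[0.0006,0.005,0,0,0,0],[0.005,0.0046,0,0,0,0],[0.01,0.0042,0,0,0,0],[0.015,0.0038,0,0,0,0],[0.02,0.0034,0,0,0,0],[0.023,0.0031,0,0,0,0],[0.025,0.0029,0,0,0,0],[0.025,0.0029,0,0,0,0]])

```text
clock: 15.52
position: [470.4, -248.9, 11.6]
ee_rot: [0.043, 0.999, 0.0, -0.001]
contact_force: [-2.1, 0.5, 2.7]
gripper_width: 0.5
```

Request:
step_arm(series=[[0.0025,-0.0002,0,0,0,0],[0.0025,-0.0002,0,0,0,0]])

```text
clock: 15.68
position: [471.4, -249.0, 11.5]
ee_rot: [0.043, 0.999, 0.0, -0.001]
contact_force: [-1.9, 1.0, 3.4]
gripper_width: 0.4
```

Request:
step_arm(series=[[0.0025,-0.0002,0,0,0,0],[0.0025,-0.0002,0,0,0,0]])

```text
clock: 15.85
position: [472.8, -249.1, 11.5]
ee_rot: [0.043, 0.999, 0.0, -0.0]
contact_force: [-2.9, 0.7, 3.6]
gripper_width: -0.2
```

Request:
step_arm(series=[[0.0025,-0.0002,0,0,0,0],[0.0025,-0.0002,0,0,0,0]])

```text
clock: 16.02
position: [474.0, -249.3, 11.5]
ee_rot: [0.043, 0.999, 0.0, -0.0]
contact_force: [-2.4, 1.0, 3.7]
gripper_width: 0.1
```

Request:
step_arm(series=[[0.0025,-0.0002,0,0,0,0],[0.0025,-0.0002,0,0,0,0]])

```text
clock: 16.18
position: [474.7, -249.3, 11.5]
ee_rot: [0.042, 0.999, 0.0, -0.0]
contact_force: [-3.7, 1.2, 4.6]
gripper_width: -0.1
```

Request:
step_arm(series=[[0.0025,-0.0002,0,0,0,0],[0.0025,-0.0002,0,0,0,0]])

```text
clock: 16.35
position: [474.8, -249.3, 11.4]
ee_rot: [0.043, 0.999, 0.0, -0.001]
contact_force: [-6.1, 1.3, 6.2]
gripper_width: -0.0
```

Request:
step_arm(series=[[0.0025,-0.0002,0,0,0,0],[0.0025,-0.0002,0,0,0,0]])

```text
clock: 16.52
position: [474.9, -249.3, 11.4]
ee_rot: [0.043, 0.999, 0.0, -0.002]
contact_force: [-7.5, 1.7, 7.4]
gripper_width: 0.3
```

Request:
step_arm(series=[[0.0025,-0.0002,0,0,0,0],[0.0025,-0.0002,0,0,0,0]])

```text
clock: 16.68
position: [474.9, -249.3, 11.4]
ee_rot: [0.043, 0.999, 0.001, -0.003]
contact_force: [-9.0, 2.2, 10.0]
gripper_width: -0.1
```

Request:
step_arm(series=[[-0.015,0.001,0,0,0,0],[-0.02,0.002,0.05,0,0,0],[-0.02,0.002,0.15,0,0,0],[0,0.1,0.25,0,0,0],[0.05,0.2,0.3,0,0,0],[0.1,0.3,0.35,0,0,0],[0.12,0.4,0.4,0,0,0],[0.14,0.5,0.4,0,0,0],[0.16,0.6,0.4,0,0,-0.04],[0.18,0.7,0.4,0,0,-0.08],[0.2,0.8,0.4,0,0,-0.12],[0.2,0.9,0.4,0,0,-0.16]], jaw=1)

```text
clock: 17.68
position: [558.2, 89.5, 171.9]
ee_rot: [0.169, 0.986, 0.001, 0.002]
contact_force: [1.1, -0.0, 0.0]
gripper_width: 85.7
```

Request:
step_arm(series=[[0.05,0.1,0,0,0,-0.04],[0.06,0.2,0,0,0,-0.04],[0.06,0.3,0,0,0,-0.04],[0.06,0.36,0,0,0,-0.04],[0.06,0.36,0,0,0,-0.04],[0.06,0.36,0,0,0,-0.04],[0.06,0.36,0,0,0,-0.04]])

```text
clock: 18.27
position: [580.4, 230.7, 171.1]
ee_rot: [0.198, 0.98, 0.0, 0.0]
contact_force: [0.6, -0.6, -0.3]
gripper_width: 85.2
```

Run:
```python
from h import *
d=arm.get_image("wrist"); save(d,"w10"); np.save("w10.npy",d,allow_pickle=True); st()
d=arm.get_image("top"); save(d,"t10",(380,190,520,310),5)
```

```text
t 18.32 p [580.4 230.  171.2] q [1.987e-01 9.801e-01 3.000e-04 2.000e-04] F [ 0.2 -0.3  0.2] w 85.3
```

View pics/w10.png

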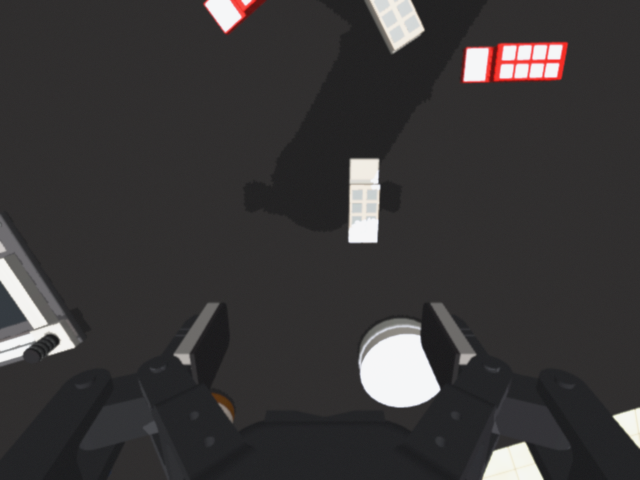

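View pics/t10.png

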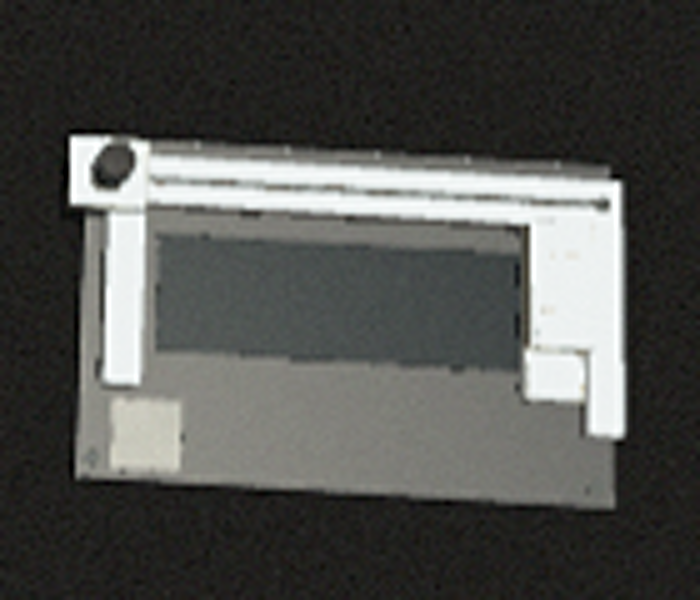

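Run:
```python
from h import *
d=np.load("w10.npy",allow_pickle=True).item()
save(d,"w10c",(330,145,400,255),6)
for o in slides(d,thr=90): print(o)
```

```text
((625.5, 427.5), array([952.1, 457.7]), np.float64(-6.4), np.float64(65.1), np.float64(30.9))
((454.2, 331.1), array([747.5, 309.3]), np.float64(5.2), np.float64(86.4), np.float64(18.9))
((194.6, 331.0), array([641.1,  58. ]), np.float64(-50.7), np.float64(86.3), np.float64(18.9))
((364.0, 200.5), array([580.8, 271. ]), np.float64(-22.6), np.float64(79.6), np.float64(27.7))
```

View pics/w10c.png

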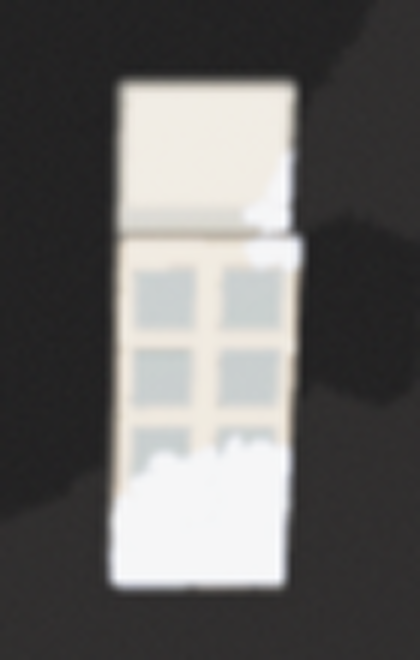

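Request:
step_arm(series=[[0.013,0.099,-0.05,0,0,0],[0.013,0.099,-0.15,0,0,0],[0.013,0.099,-0.25,0,0,0],[0.013,0.099,-0.33,0,0,0],[0.013,0.099,-0.352,0,0,0],[0.013,0.099,-0.352,0,0,0],[0.013,0.099,-0.352,0,0,0]])

```text
clock: 18.95
position: [586.7, 269.9, 31.9]
ee_rot: [0.198, 0.98, 0.001, 0.001]
contact_force: [0.2, 0.5, 0.5]
gripper_width: 85.3
```

Run:
```python
from h import *
d=arm.get_image("wrist"); save(d,"w11"); st()
```

```text
t 19.0 p [587.2 270.5  33.1] q [0.1984 0.9801 0.0015 0.0017] F [-0.  -0.2  0.5] w 85.2
```

View pics/w11.png

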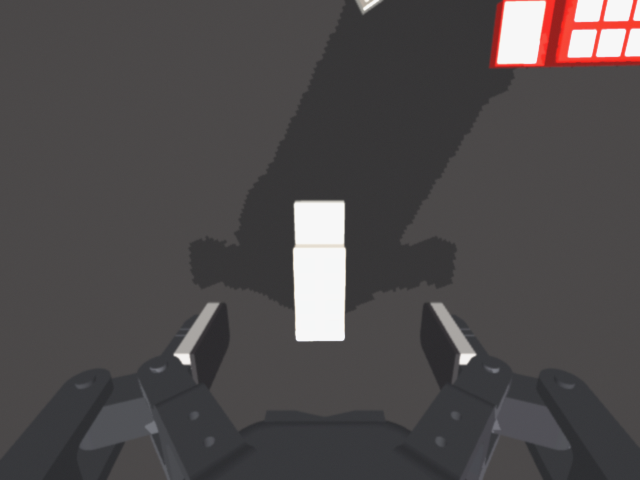

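Request:
step_arm(series=[[-0.003,-0.005,-0.04,0,0,0],[-0.003,-0.005,-0.072,0,0,0],[-0.003,-0.005,-0.072,0,0,0]])

```text
clock: 19.25
position: [583.5, 267.6, 1.2]
ee_rot: [0.199, 0.98, -0.0, -0.001]
contact_force: [-1.1, -0.3, -0.1]
gripper_width: 85.6
```

Request:
step_arm(series=[[0,0,0,0,0,0],[0,0,0,0,0,0],[0,0,0,0,0,0],[0,0,0,0,0,0],[0,0,0,0,0,0],[0,0,0,0,0,0]], jaw=-1)

```text
clock: 19.75
position: [584.7, 268.6, 2.7]
ee_rot: [0.198, 0.98, 0.001, 0.001]
contact_force: [0.1, 0.1, -0.4]
gripper_width: 23.9
```

Request:
step_arm(series=[[0,0,0.05,0,0,0],[0,0,0.15,0,0,0],[0,0,0.2,0,0,0],[0,0,0.2,0,0,0]])

```text
clock: 20.08
position: [587.2, 270.1, 87.8]
ee_rot: [0.198, 0.98, 0.004, 0.004]
contact_force: [0.1, 0.8, 0.7]
gripper_width: 24.1
```

Run:
```python
from h import *
d=arm.get_image("wrist"); save(d,"w12"); st()
```

```text
t 20.13 p [585.6 269.2  85. ] q [0.1982 0.9802 0.0024 0.0022] F [-0.7  0.  -0.5] w 23.8
```

View pics/w12.png

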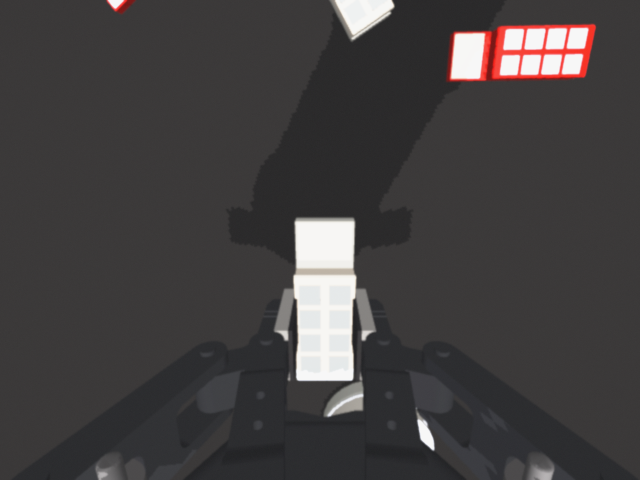

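Request:
step_arm(series=[[-0.01,-0.06,0,0,0,0.02],[-0.02,-0.14,0,0,0,0.05],[-0.03,-0.23,0,0,0,0.09],[-0.05,-0.33,0,0,0,0.13],[-0.06,-0.43,0,0,0,0.17],[-0.08,-0.53,0,0,0,0.2],[-0.09,-0.63,0,0,0,0.2],[-0.1,-0.73,0,0,0,0.2],[-0.12,-0.83,0,0,0,0.2],[-0.13,-0.93,0,0,0,0.2],[-0.14,-1.0,0,0,0,0.2]])

```text
clock: 21.05
position: [526.1, -134.5, 80.5]
ee_rot: [0.044, 0.999, 0.0, -0.002]
contact_force: [1.1, 0.9, -0.4]
gripper_width: 23.9
```

Request:
step_arm(series=[[0,-0.08,0,0,0,0],[0,-0.14,0,0,0,0],[0,-0.175,0,0,0,0],[0,-0.18,0,0,0,0],[0,-0.18,0,0,0,0],[0,-0.18,0,0,0,0]])

```text
clock: 21.55
position: [527.4, -203.4, 80.9]
ee_rot: [0.043, 0.999, 0.0, -0.001]
contact_force: [0.0, 0.4, -0.9]
gripper_width: 24.2
```

Run:
```python
from h import *
d=arm.get_image("wrist"); save(d,"w13"); st()
```

```text
t 21.6 p [ 527.7 -203.    81.1] q [ 4.220e-02  9.991e-01  2.000e-04 -7.000e-04] F [-0.1  0.7 -1.5] w 23.6
```

View pics/w13.png

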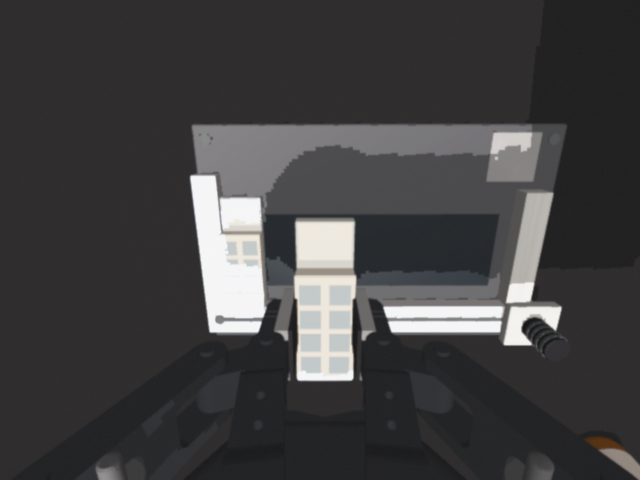

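Request:
step_arm(series=[[0,0,-0.06,0,0,0],[0,0,-0.12,0,0,0],[0,0,-0.15,0,0,0],[0,0,-0.165,0,0,0],[0,0,-0.172,0,0,0],[0,0,-0.172,0,0,0],[0,0,-0.172,0,0,0]])

```text
clock: 22.18
position: [528.9, -203.6, 13.8]
ee_rot: [0.042, 0.999, -0.0, 0.001]
contact_force: [-0.3, 0.1, -0.4]
gripper_width: 23.7
```

Request:
step_arm(series=[[0,0,-0.003,0,0,0],[0,0,-0.004,0,0,0],[0,0,-0.004,0,0,0]])

```text
clock: 22.43
position: [528.4, -203.9, 12.0]
ee_rot: [0.043, 0.999, -0.0, 0.001]
contact_force: [-0.3, 0.3, -1.5]
gripper_width: 23.8
```

Request:
step_arm(series=[[0,0,-0.003,0,0,0],[0,0,-0.003,0,0,0]])

```text
clock: 22.6
position: [528.5, -204.0, 10.6]
ee_rot: [0.042, 0.999, -0.0, 0.001]
contact_force: [0.4, 0.2, 2.1]
gripper_width: 23.9
```

Request:
step_arm(series=[[0.003,-0.0003,0,0,0,0],[0.005,-0.0004,0,0,0,0],[0.005,-0.0004,0,0,0,0]])

```text
clock: 22.85
position: [528.5, -204.0, 10.6]
ee_rot: [0.043, 0.999, 0.0, -0.002]
contact_force: [-3.9, 0.6, 6.8]
gripper_width: 23.8
```

Request:
step_arm(series=[[0.0025,-0.0002,0,0,0,0],[0.0025,-0.0002,0,0,0,0]])

```text
clock: 23.02
position: [529.8, -204.2, 10.6]
ee_rot: [0.043, 0.999, 0.0, -0.001]
contact_force: [-4.1, 1.4, 5.7]
gripper_width: 23.8
```

Request:
step_arm(series=[[0.0025,-0.0002,0,0,0,0],[0.0025,-0.0002,0,0,0,0]])

```text
clock: 23.18
position: [530.7, -204.3, 10.6]
ee_rot: [0.043, 0.999, 0.0, -0.001]
contact_force: [-2.9, 1.2, 7.6]
gripper_width: 23.7
```

Request:
step_arm(series=[[0.0025,-0.0002,0,0,0,0],[0.0025,-0.0002,0,0,0,0]])

```text
clock: 23.35
position: [531.4, -204.3, 10.6]
ee_rot: [0.043, 0.999, 0.0, -0.002]
contact_force: [-4.5, -0.3, 6.1]
gripper_width: 23.9
```

Request:
step_arm(series=[[0.0025,-0.0002,0,0,0,0],[0.0025,-0.0002,0,0,0,0]])

```text
clock: 23.52
position: [531.4, -204.4, 10.6]
ee_rot: [0.043, 0.999, 0.0, -0.003]
contact_force: [-6.9, 0.5, 9.3]
gripper_width: 24.1
```

Request:
step_arm(series=[[0.0025,-0.0002,0,0,0,0],[0.0025,-0.0002,0,0,0,0]])

```text
clock: 23.68
position: [531.4, -204.4, 10.6]
ee_rot: [0.043, 0.999, 0.0, -0.004]
contact_force: [-8.0, 0.5, 10.9]
gripper_width: 23.6
```

Request:
step_arm(series=[[0.0025,-0.0002,0,0,0,0],[0.0025,-0.0002,0,0,0,0]])

```text
clock: 23.85
position: [531.4, -204.4, 10.6]
ee_rot: [0.043, 0.999, 0.0, -0.005]
contact_force: [-10.9, 1.5, 11.7]
gripper_width: 24.1
```

Request:
step_arm(series=[[-0.0075,0,0.003,0,0,0],[-0.0075,0,0.003,0,0,0]])

```text
clock: 24.02
position: [531.4, -204.5, 11.3]
ee_rot: [0.043, 0.999, 0.0, -0.001]
contact_force: [-3.6, 0.1, 2.1]
gripper_width: 23.8
```

Request:
step_arm(series=[[0,0,0.002,0,0,0],[0,0,0.002,0,0,0],[0,0,0.002,0,0,0],[0,0,0.06,0,0,0],[0,0.01,0.12,0,0,0],[0.007,0.082,0.12,0,0,0],[0.007,0.082,0.12,0,0,0]], jaw=0.0)

```text
clock: 24.6
position: [538.1, -169.5, 61.1]
ee_rot: [0.041, 0.999, 0.0, 0.003]
contact_force: [-0.5, -0.9, -1.3]
gripper_width: 42.6
```

Request:
step_arm(series=[[0,0,0,0,0,0],[0,0,0,0,0,0],[0,0,0,0,0,0],[0,0,0,0,0,0]], jaw=-1)

```text
clock: 24.93
position: [535.7, -172.2, 58.8]
ee_rot: [0.043, 0.999, -0.0, -0.0]
contact_force: [-0.1, -0.1, -0.4]
gripper_width: -0.1
```

Run:
```python
from h import *
d=arm.get_image("wrist"); save(d,"w14"); st()
```

```text
t 24.98 p [ 535.7 -172.2   58.9] q [ 4.290e-02  9.991e-01 -0.000e+00 -4.000e-04] F [ 0.2 -0.1  0.4] w 0.1
```

View pics/w14.png

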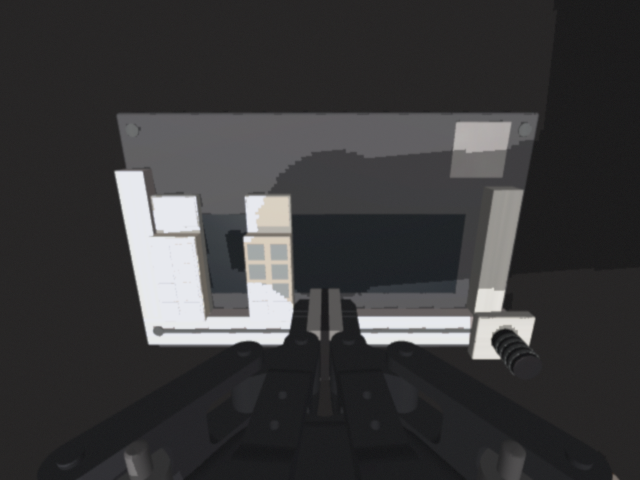

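Request:
step_arm(series=[[-0.0125,0.001,-0.08,0,0,0],[-0.0125,0.001,-0.109,0,0,0],[-0.0125,0.001,-0.109,0,0,0],[-0.0133,-0.009,-0.109,0,0,0],[-0.0142,-0.019,-0.109,0,0,0],[-0.015,-0.029,-0.109,0,0,0],[-0.0159,-0.039,-0.109,0,0,0],[-0.0167,-0.049,-0.109,0,0,0],[-0.0176,-0.059,-0.109,0,0,0],[-0.0184,-0.069,-0.109,0,0,0],[-0.0192,-0.078,-0.109,0,0,0],[-0.0192,-0.078,-0.109,0,0,0]])

```text
clock: 25.98
position: [528.9, -203.5, 16.4]
ee_rot: [0.043, 0.999, -0.0, 0.001]
contact_force: [1.6, 1.1, 2.5]
gripper_width: 0.0
```

Request:
step_arm(series=[[-0.0002,-0.0025,0,0,0,0],[-0.0004,-0.005,0,0,0,0],[-0.0004,-0.005,0,0,0,0]])

```text
clock: 26.23
position: [528.7, -204.9, 16.2]
ee_rot: [0.042, 0.999, -0.0, 0.001]
contact_force: [1.2, 3.1, 6.2]
gripper_width: 0.2
```

Request:
step_arm(series=[[-0.0002,-0.0025,0,0,0,0],[-0.0002,-0.0025,0,0,0,0]])

```text
clock: 26.4
position: [528.5, -205.7, 16.2]
ee_rot: [0.042, 0.999, -0.0, 0.0]
contact_force: [0.4, 3.3, 4.2]
gripper_width: -0.3
```

Request:
step_arm(series=[[-0.0002,-0.0025,0,0,0,0],[-0.0002,-0.0025,0,0,0,0]])

```text
clock: 26.57
position: [528.4, -206.7, 16.2]
ee_rot: [0.042, 0.999, -0.0, 0.0]
contact_force: [0.4, 3.9, 5.1]
gripper_width: -0.2
```

Request:
step_arm(series=[[-0.0002,-0.0025,0,0,0,0],[-0.0002,-0.0025,0,0,0,0]])

```text
clock: 26.73
position: [528.3, -207.6, 16.2]
ee_rot: [0.042, 0.999, 0.0, 0.0]
contact_force: [0.2, 4.6, 5.1]
gripper_width: -0.1
```

Request:
step_arm(series=[[-0.0002,-0.0025,0,0,0,0],[-0.0002,-0.0025,0,0,0,0]])

```text
clock: 26.9
position: [528.3, -207.8, 16.2]
ee_rot: [0.042, 0.999, 0.001, 0.001]
contact_force: [-0.0, 8.2, 6.5]
gripper_width: -0.1
```

Request:
step_arm(series=[[-0.0002,-0.0025,0,0,0,0],[-0.0002,-0.0025,0,0,0,0]])

```text
clock: 27.07
position: [528.3, -208.0, 16.2]
ee_rot: [0.042, 0.999, 0.001, 0.001]
contact_force: [0.3, 11.6, 7.6]
gripper_width: 0.1
```

Request:
step_arm(series=[[-0.0002,-0.0025,0,0,0,0],[-0.0002,-0.0025,0,0,0,0]])

```text
clock: 27.23
position: [528.3, -208.2, 16.2]
ee_rot: [0.042, 0.999, 0.001, 0.001]
contact_force: [0.0, 15.8, 7.5]
gripper_width: 0.0
```

Request:
step_arm(series=[[0.001,0.015,0,0,0,0],[0.002,0.025,0.05,0,0,0],[0.002,0.05,0.15,0,0,0],[0.05,0.12,0.23,0,0,0],[0.1,0.15,0.25,0,0,0],[0.15,0.15,0.25,0,0,0],[0.15,0.15,0.25,0,0,0],[0.15,0.15,0.25,0,0,0]], jaw=1)

```text
clock: 27.9
position: [587.1, -150.6, 114.6]
ee_rot: [0.042, 0.999, 0.0, -0.001]
contact_force: [-0.7, -0.2, -0.1]
gripper_width: 85.5
```

Run:
```python
from h import *
d=arm.get_image("wrist"); save(d,"w15"); save(d,"w15c",(90,60,290,240),4); np.save("w15.npy",d,allow_pickle=True); st()
```

```text
t 27.95 p [ 586.1 -151.   114.3] q [ 4.270e-02  9.991e-01  1.000e-04 -1.900e-03] F [-0.7  0.6  0.5] w 85.1
```

View pics/w15.png

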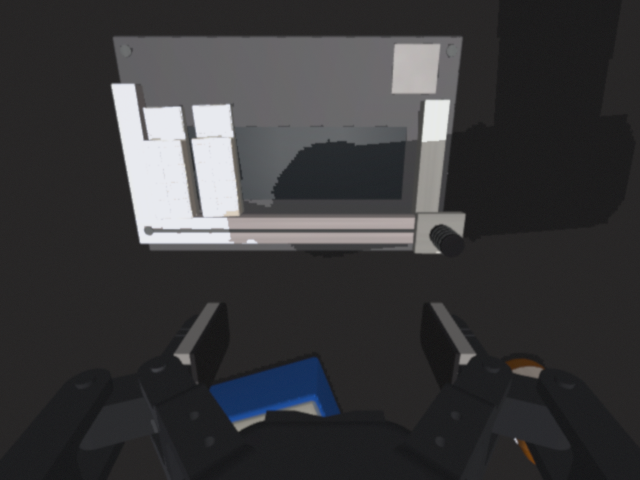

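View pics/w15c.png

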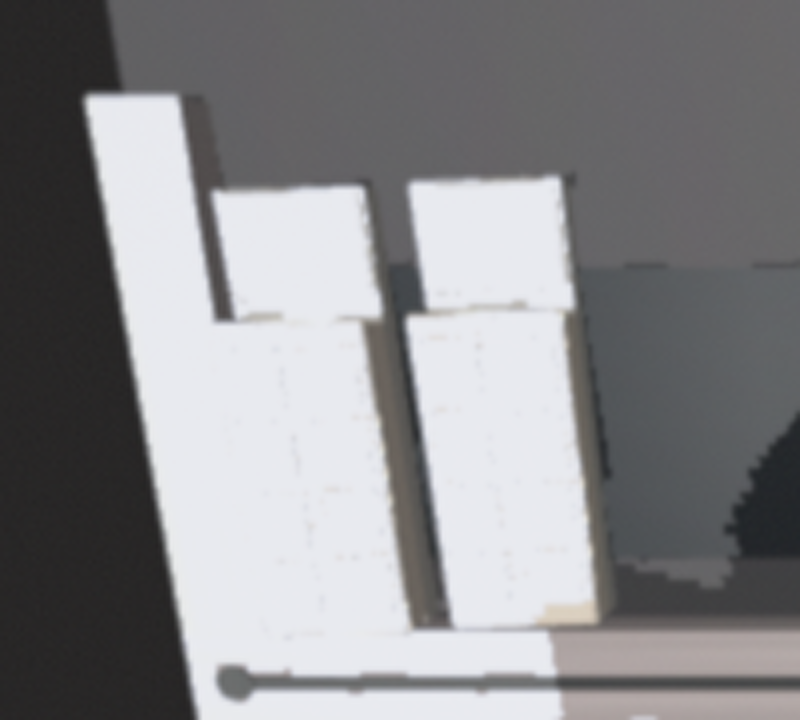

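```bash
cat >> h.py <<'E'
TH=np.radians(-4.88);T0=np.array([559.3,-271.9])
def toh(w): c,s=np.cos(TH),np.sin(TH); return (np.array([[c,s],[-s,c]])@(np.array(w)[:2]-T0)).round(1)
E
python3 - <<'E'
from h import *
d=np.load("w15.npy",allow_pickle=True).item()
f=lambda x,y:(90+x/4,60+y/4)
for n,p,z in [("1FL",(215,322),24),("1FR",(365,320),24),("1RR",(412,627),24),("2FL",(407,315),24),("2FR",(565,310),24),("2RR",(600,622),24),("2RL",(455,628),24),("1frFR",(365,186),14),("1frFL",(213,192),14),("2frFL",(408,182),14),("2frFR",(560,178),14),("cheek front in top",(180,96),18)]:
    print(n,toh(onz(d,*f(*p),z)))
E
```

```text
1FL [-55.   3.]
1FR [-55.4  28.2]
1RR [-2.3 29.5]
2FL [-56.2  35.3]
2FR [-56.9  61.8]
2RR [-3.2 63.4]
2RL [-2.2 37.2]
1frFR [-76.8  27. ]
1frFL [-75.9   1.1]
2frFL [-77.4  34.4]
2frFR [-78.1  60.2]
cheek front in top [-90.3   0.2]
```

Request:
step_arm(series=[[-0.07,-0.05,-0.05,0,0,0],[-0.14,-0.0835,-0.1,0,0,0],[-0.14,-0.0835,-0.1,0,0,0],[-0.14,-0.0835,-0.15,0,0,0],[-0.14,-0.0835,-0.2,0,0,0],[-0.14,-0.0835,-0.2475,0,0,0],[-0.14,-0.0835,-0.2475,0,0,0],[-0.14,-0.0835,-0.2475,0,0,0]], jaw=-1)

```text
clock: 28.62
position: [529.7, -184.7, 15.6]
ee_rot: [0.043, 0.999, -0.0, -0.002]
contact_force: [0.1, -0.2, 0.4]
gripper_width: 0.3
```

Run:
```python
from h import *
d=arm.get_image("wrist"); save(d,"w16"); s=st(); print(toh(s["position"]))
```

```text
t 28.67 p [ 531.  -184.7   16.8] q [ 4.260e-02  9.991e-01 -1.000e-04 -7.000e-04] F [ 0.2 -0.   0.9] w 0.1
[-35.6  84.5]
```

View pics/w16.png

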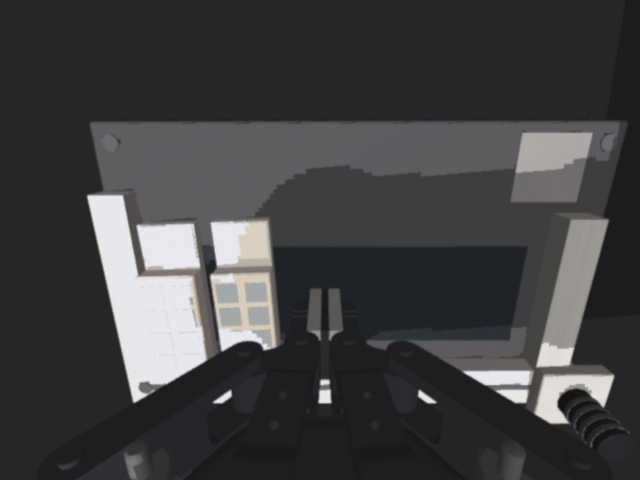

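Request:
step_arm(series=[[-0.0009,-0.01,-0.003,0,0,0],[-0.0017,-0.02,-0.003,0,0,0],[-0.0026,-0.03,-0.003,0,0,0],[-0.0034,-0.04,-0.003,0,0,0],[-0.0041,-0.048,-0.003,0,0,0],[-0.0041,-0.048,-0.003,0,0,0]])

```text
clock: 29.17
position: [530.4, -204.2, 16.1]
ee_rot: [0.043, 0.999, -0.0, 0.001]
contact_force: [-0.4, 0.5, 0.6]
gripper_width: 0.1
```

Request:
step_arm(series=[[-0.0002,-0.0025,0,0,0,0],[-0.0004,-0.005,0,0,0,0],[-0.0004,-0.005,0,0,0,0]])

```text
clock: 29.42
position: [530.1, -205.5, 15.9]
ee_rot: [0.042, 0.999, -0.0, 0.0]
contact_force: [0.0, 0.9, 2.6]
gripper_width: 0.0
```

Request:
step_arm(series=[[-0.0002,-0.0025,0,0,0,0],[-0.0004,-0.005,0,0,0,0],[-0.0004,-0.005,0,0,0,0]])

```text
clock: 29.67
position: [529.9, -207.3, 15.8]
ee_rot: [0.042, 0.999, 0.0, 0.0]
contact_force: [-0.6, 2.6, 3.5]
gripper_width: 0.0
```

Request:
step_arm(series=[[-0.0002,-0.0025,0,0,0,0],[-0.0002,-0.0025,0,0,0,0]])

```text
clock: 29.83
position: [529.7, -207.7, 15.8]
ee_rot: [0.043, 0.999, 0.0, 0.0]
contact_force: [-0.8, 6.6, 5.6]
gripper_width: -0.2
```

Request:
step_arm(series=[[-0.0002,-0.0025,0,0,0,0],[-0.0002,-0.0025,0,0,0,0]])

```text
clock: 30.0
position: [529.6, -207.9, 15.8]
ee_rot: [0.043, 0.999, 0.001, -0.0]
contact_force: [-0.5, 9.5, 5.5]
gripper_width: 0.0
```

Run:
```python
from h import *
d=arm.get_image("wrist"); save(d,"w17",(100,100,340,300),3.3); np.save("w17.npy",d,allow_pickle=True); st()
d=arm.get_image("side"); save(d,"s17",(380,140,480,215),8)
```

```text
t 30.05 p [ 529.6 -207.9   15.8] q [ 4.250e-02  9.991e-01  8.000e-04 -0.000e+00] F [ 0.3 11.5  5.8] w 0.3
```

View pics/w17.png

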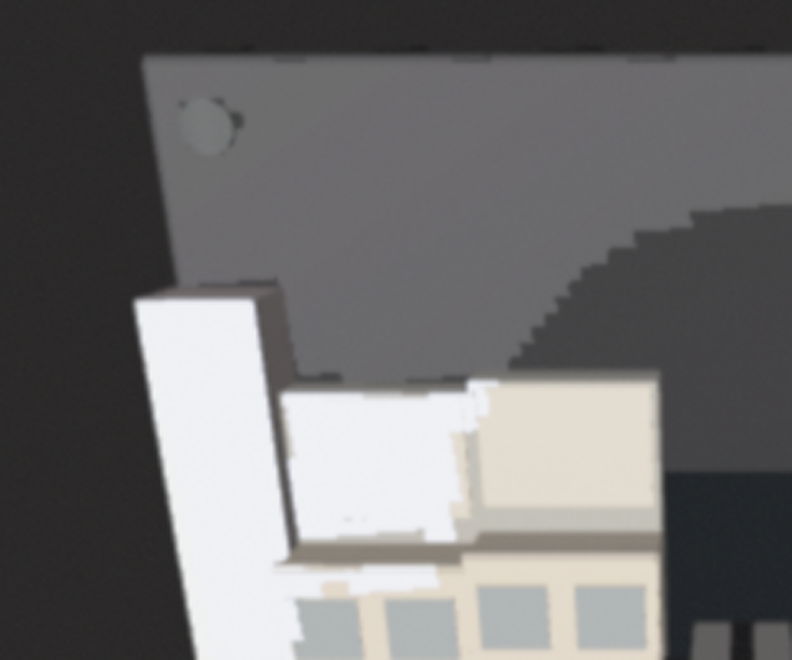

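View pics/s17.png

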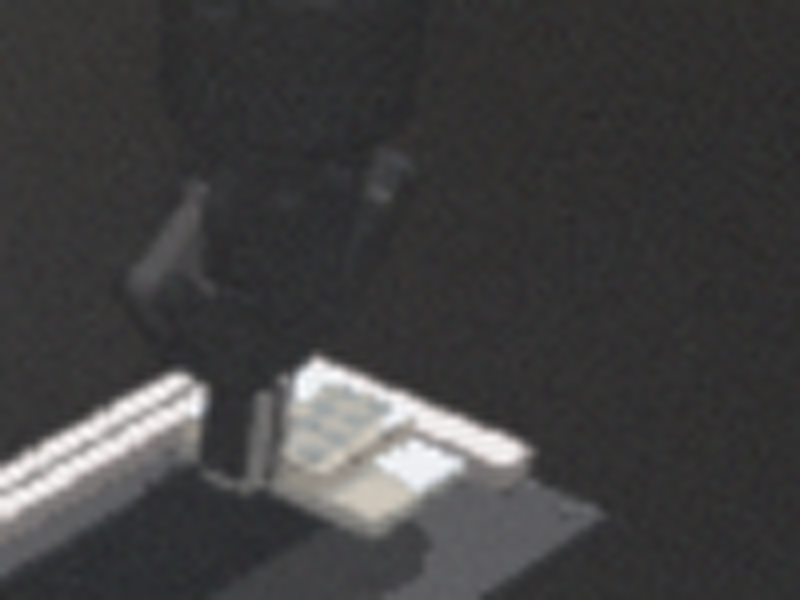

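Request:
step_arm(series=[[0.0004,0.005,0,0,0,0],[0.0009,0.01,0,0,0,0],[0.0017,0.02,0,0,0,0],[0.002,0.03,0,0,0,0],[0.002,0.04,0.03,0,0,0],[0.002,0.06,0.1,0,0,0],[0.05,0.1,0.2,0,0,0],[0.1,0.15,0.25,0,0,0],[0.15,0.15,0.25,0,0,0],[0.15,0.15,0.25,0,0,0],[0.15,0.15,0.25,0,0,0]])

```text
clock: 31.02
position: [589.9, -149.0, 116.2]
ee_rot: [0.042, 0.999, 0.0, 0.0]
contact_force: [-0.8, -0.4, -0.7]
gripper_width: 0.1
```

Run:
```python
from h import *
st();d=arm.get_image("wrist"); save(d,"w18"); save(d,"w18c",(90,60,290,240),4); np.save("w18.npy",d,allow_pickle=True); st()
```

```text
t 31.02 p [ 589.9 -149.   116.2] q [4.230e-02 9.991e-01 1.000e-04 4.000e-04] F [-0.8 -0.4 -0.7] w 0.1
t 31.07 p [ 588.7 -149.3  115.4] q [ 4.260e-02  9.991e-01  1.000e-04 -7.000e-04] F [-0.2 -0.3 -1.6] w 0.0
```

View pics/w18c.png

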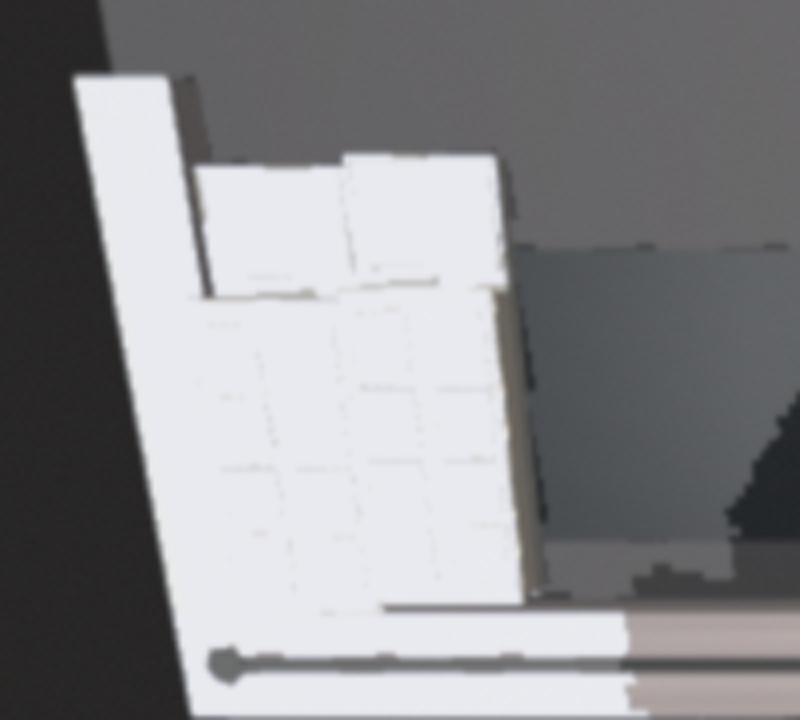

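Request:
step_arm(series=[[0,0.1,0.1,0,0,0],[0,0.2,0.15,0,0,0],[-0.05,0.3,0.15,0,0,0.03],[-0.1,0.4,0.15,0,0,0.06],[-0.15,0.5,0.15,0,0,0.09],[-0.2,0.6,0.15,0,0,0.12],[-0.25,0.7,0.15,0,0,0.15],[-0.3,0.8,0.15,0,0,0.15],[-0.35,0.9,0.15,0,0,0.15],[-0.37,1.0,0.15,0,0,0.15],[-0.37,1.0,0.15,0,0,0.15]], jaw=1)

```text
clock: 31.98
position: [439.3, 251.2, 175.4]
ee_rot: [-0.075, 0.997, -0.0, -0.001]
contact_force: [1.0, 0.1, -0.3]
gripper_width: 85.7
```

Request:
step_arm(series=[[0,0.1,0,0,0,0],[0,0.14,0,0,0,0],[0,0.14,0,0,0,0],[0,0.14,0,0,0,0],[0,0.14,0,0,0,0]])

```text
clock: 32.4
position: [441.0, 304.9, 175.0]
ee_rot: [-0.075, 0.997, -0.001, -0.001]
contact_force: [-0.2, -0.9, -0.8]
gripper_width: 85.3
```

Run:
```python
from h import *
st();d=arm.get_image("wrist"); save(d,"w19"); np.save("w19.npy",d,allow_pickle=True); st()
for o in slides(d,thr=90): print(o)
d=arm.get_image("top"); save(d,"t19")
```

```text
t 32.4 p [441.  304.9 175. ] q [-7.470e-02  9.972e-01 -8.000e-04 -9.000e-04] F [-0.2 -0.9 -0.8] w 85.3
t 32.45 p [441.2 304.7 175.2] q [-7.440e-02  9.972e-01 -6.000e-04 -7.000e-04] F [-0.6 -0.8 -1.3] w 85.6
```

View pics/w19.png

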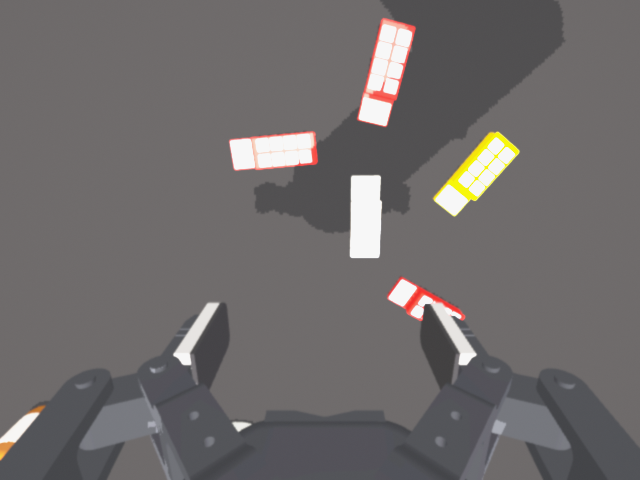

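View pics/t19.png

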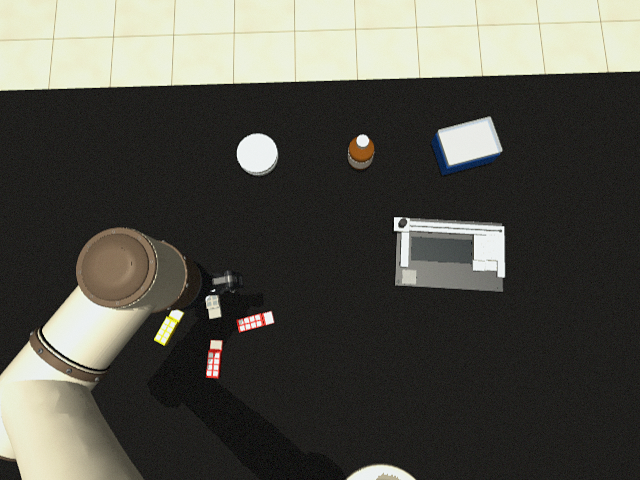

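Run:
```python
from h import *
d=np.load("w19.npy",allow_pickle=True).item()
save(d,"w19c",(330,160,480,330),3.5)
for o in slides(d,thr=170): print(o)
print(onz(d,389,297,6),onz(d,402,279,6))
```

```text
((194.7, 330.8), array([585.6, 187.4]), np.float64(-19.6), np.float64(87.8), np.float64(19.7))
((447.6, 327.1), array([540.9, 452.3]), np.float64(52.6), np.float64(93.9), np.float64(35.9))
((365.6, 216.0), array([435.6, 343.7]), np.float64(8.8), np.float64(80.1), np.float64(27.7))
((271.9, 151.3), array([388.5, 250.4]), np.float64(-76.7), np.float64(72.5), np.float64(25.6))
[517.21893633 384.71101168   6.        ] [495.09760757 393.55945231   6.        ]
```

View pics/w19c.png

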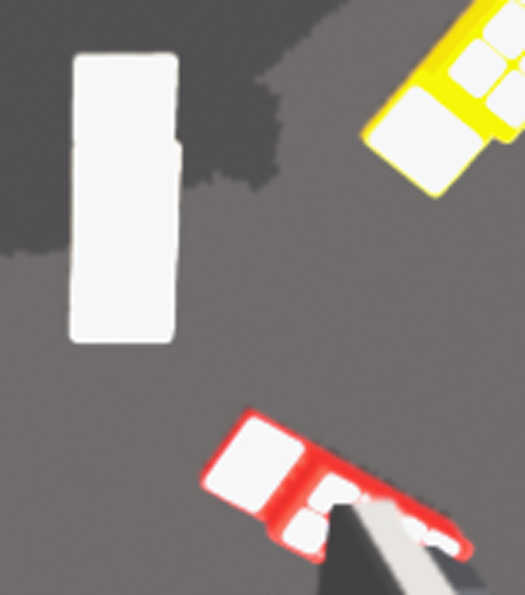

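Run:
```python
from h import *
d=np.load("w19.npy",allow_pickle=True).item()
f=lambda L:[(330+x/3.5,160+y/3.5) for x,y in L]
print("C",block(d,f([(75,143),(181,143),(175,343),(69,343)])))
for p in f([(363,135),(435,197)]): print(onz(d,*p,6))
```

```text
C (array([436.2, 343.9]), np.float64(9.0), np.float64(2.2))
[409.22387409 404.80998606   6.        ]
[423.06681673 428.59953457   6.        ]
```

Request:
step_arm(series=[[0.002,0.1,-0.05,0,0,0.004],[0.002,0.1,-0.15,0,0,0.004],[0.002,0.1,-0.25,0,0,0.004],[0.002,0.1,-0.33,0,0,0.004],[0.002,0.1,-0.36,0,0,0.004],[0.002,0.1,-0.36,0,0,0.004],[0.002,0.1,-0.36,0,0,0.004],[0.002,0.1,-0.36,0,0,0.004]], jaw=0.4)

```text
clock: 33.17
position: [443.4, 346.8, 33.1]
ee_rot: [-0.078, 0.997, 0.001, 0.001]
contact_force: [0.4, 0.7, 0.1]
gripper_width: 60.0
```

Run:
```python
from h import *
d=arm.get_image("wrist"); save(d,"w20"); st()
```

```text
t 33.22 p [443.4 347.1  33.4] q [-0.0781  0.9969  0.0013  0.0013] F [ 0.4  0.4 -0.9] w 59.9
```

View pics/w20.png

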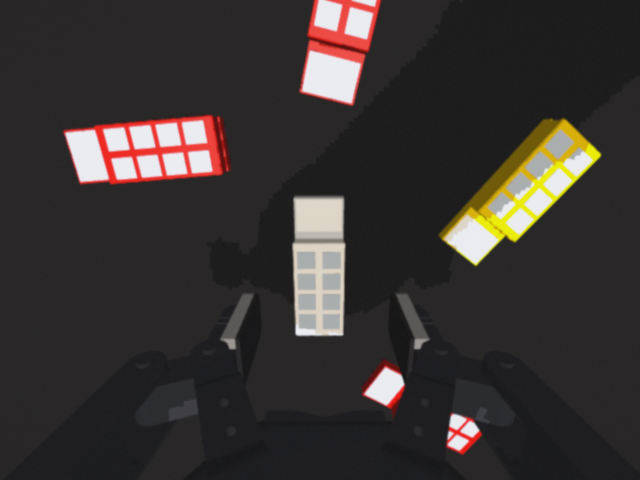

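Request:
step_arm(series=[[-0.002,-0.006,-0.04,0,0,0],[-0.002,-0.006,-0.074,0,0,0],[-0.002,-0.006,-0.074,0,0,0]])

```text
clock: 33.47
position: [441.0, 343.3, 1.6]
ee_rot: [-0.078, 0.997, -0.0, -0.001]
contact_force: [0.9, 0.1, -0.1]
gripper_width: 59.9
```

Request:
step_arm(series=[[0,0,0,0,0,0],[0,0,0,0,0,0],[0,0,0,0,0,0],[0,0,0,0,0,0],[0,0,0,0,0,0],[0,0,0,0,0,0]], jaw=-1)

```text
clock: 33.97
position: [442.3, 345.1, 3.8]
ee_rot: [-0.079, 0.997, 0.001, 0.001]
contact_force: [-0.8, -1.4, 6.7]
gripper_width: 23.9
```

Request:
step_arm(series=[[0,0,0.05,0,0,0],[0,0,0.15,0,0,0],[0,0,0.2,0,0,0],[0,0,0.2,0,0,0]])

```text
clock: 34.3
position: [443.9, 346.9, 87.6]
ee_rot: [-0.079, 0.997, 0.004, 0.004]
contact_force: [-0.8, 0.2, 0.4]
gripper_width: 23.5
```

Run:
```python
from h import *
d=arm.get_image("wrist"); save(d,"w21"); st()
```

```text
t 34.35 p [442.6 345.7  85.1] q [-0.0784  0.9969  0.0026  0.0023] F [-0.6 -0.2 -1.3] w 24.0
```

View pics/w21.png

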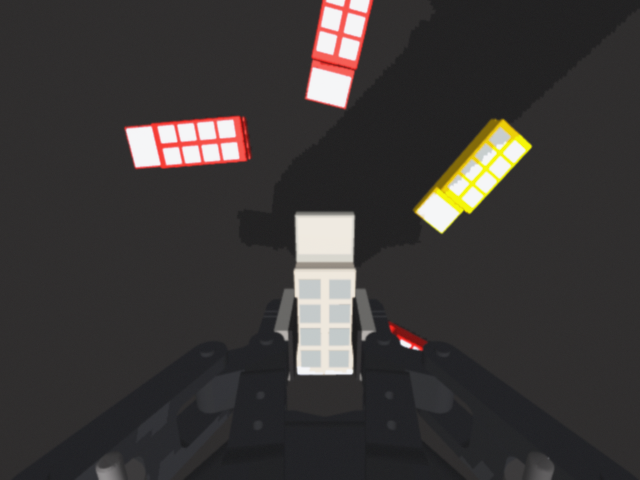

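Request:
step_arm(series=[[0.01,-0.06,0,0,0,-0.02],[0.03,-0.14,0,0,0,-0.05],[0.05,-0.23,0,0,0,-0.08],[0.06,-0.33,0,0,0,-0.11],[0.08,-0.43,0,0,0,-0.14],[0.1,-0.53,0,0,0,-0.1543],[0.12,-0.63,0,0,0,-0.1543],[0.14,-0.73,0,0,0,-0.1543],[0.16,-0.83,0,0,0,-0.1543],[0.18,-0.93,0,0,0,-0.1543],[0.2,-1.0,0,0,0,-0.1543]])

```text
clock: 35.27
position: [520.3, -58.9, 80.9]
ee_rot: [0.044, 0.999, -0.0, -0.001]
contact_force: [0.4, 0.1, -0.9]
gripper_width: 23.7
```

Request:
step_arm(series=[[0.01,-0.08,0,0,0,0],[0.02,-0.16,0,0,0,0],[0.025,-0.24,0,0,0,0],[0.025,-0.29,0,0,0,0],[0.025,-0.305,0,0,0,0],[0.025,-0.305,0,0,0,0],[0.025,-0.305,0,0,0,0],[0.025,-0.305,0,0,0,0]])

```text
clock: 35.93
position: [531.2, -176.9, 81.6]
ee_rot: [0.042, 0.999, 0.0, -0.0]
contact_force: [0.5, 0.0, 0.2]
gripper_width: 23.4
```

Run:
```python
from h import *
d=arm.get_image("wrist"); save(d,"w22"); s=st(); print(toh(s["position"]))
```

```text
t 35.98 p [ 531.3 -176.7   81.8] q [ 4.200e-02  9.991e-01  1.000e-04 -3.000e-04] F [-0.4 -0.1 -0.2] w 24.1
[-36.   92.4]
```

View pics/w22.png

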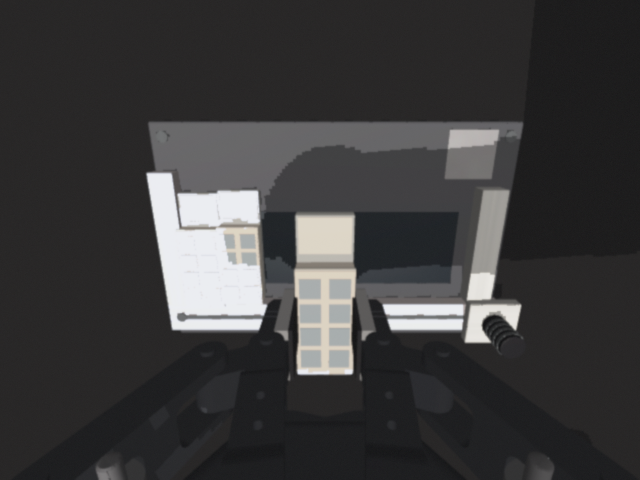

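Request:
step_arm(series=[[0,0,-0.06,0,0,0],[0,0,-0.12,0,0,0],[0,0,-0.15,0,0,0],[0,0,-0.165,0,0,0],[0,0,-0.172,0,0,0],[0,0,-0.172,0,0,0],[0,0,-0.172,0,0,0]])

```text
clock: 36.57
position: [532.3, -177.6, 14.0]
ee_rot: [0.042, 0.999, -0.0, 0.001]
contact_force: [0.5, 0.2, -0.3]
gripper_width: 23.7
```

Request:
step_arm(series=[[0,0,-0.002,0,0,0],[0,0,-0.002,0,0,0]])

```text
clock: 36.73
position: [532.1, -177.9, 13.2]
ee_rot: [0.043, 0.999, -0.0, 0.001]
contact_force: [0.4, -0.3, -0.4]
gripper_width: 24.0
```

Request:
step_arm(series=[[0,0,-0.002,0,0,0],[0,0,-0.002,0,0,0]])

```text
clock: 36.9
position: [531.6, -178.0, 11.9]
ee_rot: [0.043, 0.999, 0.0, 0.0]
contact_force: [0.2, 0.6, -0.8]
gripper_width: 23.8
```

Near contact; settle, then slide it to the rail while held.

Request:
step_arm(series=[[0,0,-0.001,0,0,0],[0,0,-0.001,0,0,0]])

```text
clock: 37.07
position: [531.6, -178.0, 11.8]
ee_rot: [0.043, 0.999, -0.0, 0.0]
contact_force: [-0.5, 0.9, 4.0]
gripper_width: 24.2
```

Request:
step_arm(series=[[0.003,-0.0003,0,0,0,0],[0.005,-0.0004,0,0,0,0],[0.005,-0.0004,0,0,0,0]])

```text
clock: 37.32
position: [532.2, -178.1, 11.7]
ee_rot: [0.043, 0.999, -0.0, -0.001]
contact_force: [-4.2, 1.2, 7.2]
gripper_width: 23.4
```

Request:
step_arm(series=[[0.0025,-0.0002,0,0,0,0],[0.0025,-0.0002,0,0,0,0]])

```text
clock: 37.48
position: [533.0, -178.3, 11.7]
ee_rot: [0.043, 0.999, -0.0, -0.002]
contact_force: [-4.1, 0.5, 7.5]
gripper_width: 24.1
```

Request:
step_arm(series=[[0.0025,-0.0002,0,0,0,0],[0.0025,-0.0002,0,0,0,0]])

```text
clock: 37.65
position: [533.9, -178.5, 11.7]
ee_rot: [0.043, 0.999, -0.0, -0.002]
contact_force: [-5.1, 0.4, 8.1]
gripper_width: 24.1
```

Request:
step_arm(series=[[0.0025,-0.0002,0,0,0,0],[0.0025,-0.0002,0,0,0,0]])

```text
clock: 37.82
position: [534.9, -178.5, 11.8]
ee_rot: [0.043, 0.999, -0.0, -0.002]
contact_force: [-4.7, -0.1, 8.0]
gripper_width: 23.9
```

Request:
step_arm(series=[[0.0025,-0.0002,0,0,0,0],[0.0025,-0.0002,0,0,0,0]])

```text
clock: 37.98
position: [535.9, -178.6, 11.8]
ee_rot: [0.043, 0.999, -0.0, -0.002]
contact_force: [-4.7, 0.4, 7.6]
gripper_width: 24.0
```

Request:
step_arm(series=[[0.0025,-0.0002,0,0,0,0],[0.0025,-0.0002,0,0,0,0]])

```text
clock: 38.15
position: [536.0, -178.7, 11.7]
ee_rot: [0.043, 0.999, -0.0, -0.003]
contact_force: [-5.4, 0.9, 9.3]
gripper_width: 23.6
```

Request:
step_arm(series=[[0.0025,-0.0002,0,0,0,0],[0.0025,-0.0002,0,0,0,0]])

```text
clock: 38.32
position: [536.0, -178.7, 11.7]
ee_rot: [0.043, 0.999, 0.0, -0.004]
contact_force: [-7.2, 1.3, 11.7]
gripper_width: 23.9
```

Request:
step_arm(series=[[-0.006,0,0.003,0,0,0],[-0.006,0,0.003,0,0,0]])

```text
clock: 38.48
position: [536.1, -178.6, 12.4]
ee_rot: [0.043, 0.999, 0.0, -0.001]
contact_force: [-2.0, -0.3, 0.8]
gripper_width: 24.0
```

Request:
step_arm(series=[[0,0,0.002,0,0,0],[0,0,0.002,0,0,0],[0,0,0.002,0,0,0],[0,0,0.002,0,0,0],[0,0,0.06,0,0,0],[0,0.01,0.12,0,0,0],[0.007,0.082,0.12,0,0,0],[0.007,0.082,0.12,0,0,0]], jaw=0.0)

```text
clock: 39.15
position: [541.7, -143.5, 62.0]
ee_rot: [0.042, 0.999, 0.0, 0.002]
contact_force: [-0.3, 0.2, -0.5]
gripper_width: 43.0
```

Request:
step_arm(series=[[0,0,0,0,0,0],[0,0,0,0,0,0],[0,0,0,0,0,0],[0,0,0,0,0,0]], jaw=-1)

```text
clock: 39.48
position: [539.5, -146.2, 59.8]
ee_rot: [0.043, 0.999, -0.0, -0.001]
contact_force: [0.1, -0.1, -0.1]
gripper_width: 0.1
```

Run:
```python
from h import *
d=arm.get_image("wrist"); save(d,"w23"); s=st(); print(toh(s["position"]))
```

```text
t 39.53 p [ 539.6 -146.2   59.9] q [ 4.320e-02  9.991e-01 -0.000e+00 -5.000e-04] F [-0.2  0.3  0.9] w -0.1
[-30.4 123.5]
```

View pics/w23.png

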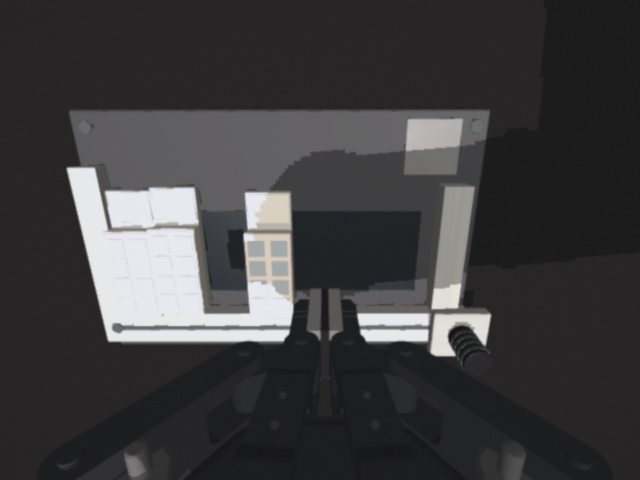

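Request:
step_arm(series=[[-0.0162,0.0014,-0.08,0,0,0],[-0.0162,0.0014,-0.112,0,0,0],[-0.0162,0.0014,-0.112,0,0,0],[-0.017,-0.009,-0.112,0,0,0],[-0.0179,-0.019,-0.112,0,0,0],[-0.0187,-0.029,-0.112,0,0,0],[-0.0196,-0.039,-0.112,0,0,0],[-0.0204,-0.049,-0.112,0,0,0],[-0.0213,-0.059,-0.112,0,0,0],[-0.0221,-0.069,-0.112,0,0,0],[-0.0226,-0.075,-0.112,0,0,0],[-0.0226,-0.075,-0.112,0,0,0]])

```text
clock: 40.53
position: [531.6, -176.1, 16.2]
ee_rot: [0.043, 0.999, -0.0, 0.001]
contact_force: [0.5, 2.2, 2.5]
gripper_width: 0.3
```

Request:
step_arm(series=[[-0.0002,-0.0025,0,0,0,0],[-0.0004,-0.005,0,0,0,0],[-0.0004,-0.005,0,0,0,0]])

```text
clock: 40.78
position: [531.3, -177.6, 16.1]
ee_rot: [0.043, 0.999, -0.0, 0.001]
contact_force: [0.4, 2.9, 4.9]
gripper_width: 0.1
```

Request:
step_arm(series=[[-0.0002,-0.0025,0,0,0,0],[-0.0004,-0.005,0,0,0,0],[-0.0004,-0.005,0,0,0,0]])

```text
clock: 41.03
position: [531.2, -179.5, 16.1]
ee_rot: [0.042, 0.999, 0.0, 0.001]
contact_force: [0.5, 3.0, 5.5]
gripper_width: -0.0
```

Request:
step_arm(series=[[-0.0002,-0.0025,0,0,0,0],[-0.0004,-0.005,0,0,0,0],[-0.0004,-0.005,0,0,0,0]])

```text
clock: 41.28
position: [530.9, -181.5, 16.0]
ee_rot: [0.042, 0.999, 0.0, 0.001]
contact_force: [0.7, 3.4, 5.7]
gripper_width: -0.0
```

Request:
step_arm(series=[[-0.0002,-0.0025,0,0,0,0],[-0.0002,-0.0025,0,0,0,0]])

```text
clock: 41.45
position: [530.8, -182.2, 16.1]
ee_rot: [0.042, 0.999, 0.0, 0.001]
contact_force: [0.1, 5.0, 5.9]
gripper_width: -0.0
```

Request:
step_arm(series=[[-0.0002,-0.0025,0,0,0,0],[-0.0002,-0.0025,0,0,0,0]])

```text
clock: 41.62
position: [530.8, -182.4, 16.1]
ee_rot: [0.043, 0.999, 0.001, 0.001]
contact_force: [1.1, 9.4, 6.6]
gripper_width: 0.0
```

Request:
step_arm(series=[[-0.0002,-0.0025,0,0,0,0],[-0.0002,-0.0025,0,0,0,0]])

```text
clock: 41.78
position: [530.8, -182.6, 16.1]
ee_rot: [0.043, 0.999, 0.001, 0.001]
contact_force: [0.3, 12.9, 6.2]
gripper_width: -0.4
```

Request:
step_arm(series=[[-0.0002,-0.0025,0,0,0,0],[-0.0002,-0.0025,0,0,0,0]])

```text
clock: 41.95
position: [530.8, -182.8, 16.1]
ee_rot: [0.043, 0.999, 0.001, 0.001]
contact_force: [0.5, 16.6, 8.0]
gripper_width: -0.3
```

Request:
step_arm(series=[[0.0004,0.005,0,0,0,0],[0.0009,0.01,0,0,0,0],[0.0017,0.02,0,0,0,0],[0.002,0.03,0,0,0,0],[0.002,0.04,0.03,0,0,0],[0.002,0.06,0.1,0,0,0],[0.05,0.07,0.2,0,0,0],[0.1,0.07,0.25,0,0,0],[0.15,0.07,0.25,0,0,0],[0.15,0.07,0.25,0,0,0],[0.15,0.07,0.25,0,0,0],[0.15,0.07,0.25,0,0,0]])

```text
clock: 42.95
position: [588.3, -157.8, 114.1]
ee_rot: [0.043, 0.999, 0.0, -0.002]
contact_force: [0.2, 0.1, 0.1]
gripper_width: -0.2
```

Run:
```python
from h import *
st();d=arm.get_image("wrist"); save(d,"w24c",(80,50,300,240),3.6); np.save("w24.npy",d,allow_pickle=True); st()
```

```text
t 42.95 p [ 588.3 -157.8  114.1] q [ 4.320e-02  9.991e-01  1.000e-04 -1.900e-03] F [0.2 0.1 0.1] w -0.2
t 43.0 p [ 588.2 -157.9  114.1] q [ 4.310e-02  9.991e-01  1.000e-04 -1.900e-03] F [ 0.2 -0.1  1.4] w 0.1
```

View pics/w24c.png

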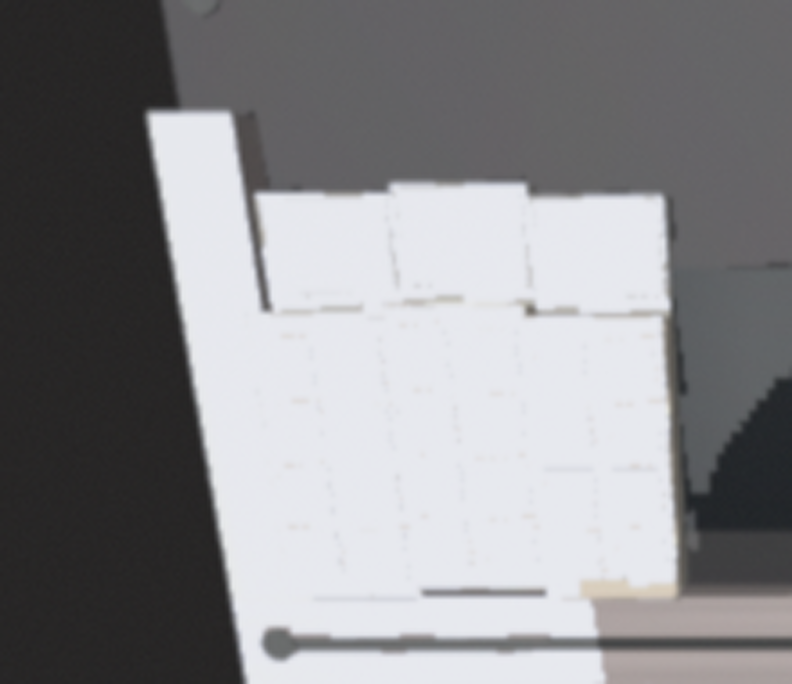

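Request:
step_arm(series=[[-0.1,-0.05,-0.05,0,0,0],[-0.2,-0.1,-0.1,0,0,0],[-0.28,-0.15,-0.12,0,0,0],[-0.313,-0.1685,-0.12,0,0,0],[-0.313,-0.1685,-0.12,0,0,0],[-0.313,-0.1685,-0.18,0,0,0],[-0.313,-0.1685,-0.23,0,0,0],[-0.313,-0.1685,-0.256,0,0,0],[-0.313,-0.1685,-0.256,0,0,0],[-0.313,-0.1685,-0.256,0,0,0]])

```text
clock: 43.83
position: [464.2, -225.1, 12.7]
ee_rot: [0.043, 0.999, -0.0, -0.001]
contact_force: [-0.3, 0.5, 0.3]
gripper_width: -0.1
```

Request:
step_arm(series=[[0.005,-0.0004,0,0,0,0],[0.01,-0.0008,0,0,0,0],[0.015,-0.0013,0,0,0,0],[0.02,-0.0017,0,0,0,0],[0.0225,-0.0019,0,0,0,0],[0.025,-0.0021,0,0,0,0],[0.025,-0.0021,0,0,0,0]])

```text
clock: 44.42
position: [475.1, -226.0, 13.3]
ee_rot: [0.043, 0.999, -0.0, 0.0]
contact_force: [0.1, -0.5, -0.6]
gripper_width: 0.1
```

Request:
step_arm(series=[[0.0025,-0.0002,0,0,0,0],[0.0025,-0.0002,0,0,0,0]])

```text
clock: 44.58
position: [475.5, -226.1, 13.2]
ee_rot: [0.043, 0.999, 0.0, -0.0]
contact_force: [-1.7, 0.4, 0.8]
gripper_width: 0.1
```

Request:
step_arm(series=[[0.0025,-0.0002,0,0,0,0],[0.0025,-0.0002,0,0,0,0]])

```text
clock: 44.75
position: [476.6, -226.1, 13.2]
ee_rot: [0.043, 0.999, 0.0, -0.0]
contact_force: [-1.5, -0.2, 1.8]
gripper_width: 0.2
```

Request:
step_arm(series=[[0.0025,-0.0002,0,0,0,0],[0.0025,-0.0002,0,0,0,0]])

```text
clock: 44.92
position: [477.9, -226.3, 13.2]
ee_rot: [0.043, 0.999, 0.0, -0.0]
contact_force: [-1.0, -0.3, 1.0]
gripper_width: 0.1
```

Request:
step_arm(series=[[-0.005,0.0004,0,0,0,0],[-0.012,0.001,0,0,0,0],[-0.012,0.001,-0.005,0,0,0],[-0.012,0.001,-0.005,0,0,0],[-0.006,0.0005,-0.005,0,0,0],[-0.004,0.0003,-0.005,0,0,0],[-0.004,0.0003,-0.005,0,0,0]])

```text
clock: 45.5
position: [475.9, -226.1, 11.0]
ee_rot: [0.043, 0.999, 0.0, -0.001]
contact_force: [-1.6, 0.2, 1.4]
gripper_width: -0.4
```

Request:
step_arm(series=[[0.0025,-0.0002,0,0,0,0],[0.0025,-0.0002,0,0,0,0]])

```text
clock: 45.67
position: [476.0, -226.1, 10.9]
ee_rot: [0.043, 0.999, 0.0, -0.001]
contact_force: [-3.1, -0.0, 1.9]
gripper_width: 0.4
```

Request:
step_arm(series=[[0.0025,-0.0002,0,0,0,0],[0.0025,-0.0002,0,0,0,0]])

```text
clock: 45.83
position: [476.1, -226.0, 10.8]
ee_rot: [0.043, 0.999, 0.0, -0.002]
contact_force: [-4.9, 0.5, 2.3]
gripper_width: 0.0
```

Request:
step_arm(series=[[0.0025,-0.0002,0,0,0,0],[0.0025,-0.0002,0,0,0,0]])

```text
clock: 46.0
position: [476.1, -226.1, 10.8]
ee_rot: [0.043, 0.999, 0.0, -0.003]
contact_force: [-6.9, -0.2, 4.5]
gripper_width: -0.2
```

Request:
step_arm(series=[[0.0025,-0.0002,0,0,0,0],[0.0025,-0.0002,0,0,0,0]])

```text
clock: 46.17
position: [476.2, -226.1, 10.7]
ee_rot: [0.043, 0.999, 0.001, -0.004]
contact_force: [-8.3, 0.8, 5.8]
gripper_width: -0.0
```

Request:
step_arm(series=[[-0.012,0.001,0.002,0,0,0],[-0.03,0.0026,0.003,0,0,0],[-0.03,0.0026,0.003,0,0,0],[-0.0246,0.066,0.003,0,0,0],[-0.0246,0.066,0.003,0,0,0],[-0.0246,0.066,0.003,0,0,0],[-0.015,0.0652,0.002,0,0,0],[-0.01,0.0648,0.002,0,0,0],[-0.01,0.0648,0.002,0,0,0]])

```text
clock: 46.92
position: [477.4, -201.0, 12.1]
ee_rot: [0.043, 0.999, -0.0, 0.001]
contact_force: [-0.4, 0.4, -0.1]
gripper_width: -0.4
```

Request:
step_arm(series=[[0.0025,-0.0002,0,0,0,0],[0.005,-0.0004,0,0,0,0],[0.005,-0.0004,0,0,0,0]])

```text
clock: 47.17
position: [478.3, -200.9, 11.9]
ee_rot: [0.043, 0.999, -0.0, -0.0]
contact_force: [0.1, -0.0, -0.8]
gripper_width: -0.1
```

Request:
step_arm(series=[[0.0025,-0.0002,0,0,0,0],[0.0025,-0.0002,0,0,0,0]])

```text
clock: 47.33
position: [478.7, -200.8, 11.9]
ee_rot: [0.043, 0.999, 0.0, -0.001]
contact_force: [-1.0, 0.1, 0.4]
gripper_width: -0.0
```

Request:
step_arm(series=[[0.0025,-0.0002,0,0,0,0],[0.0025,-0.0002,0,0,0,0]])

```text
clock: 47.5
position: [478.9, -200.8, 11.8]
ee_rot: [0.043, 0.999, 0.0, -0.001]
contact_force: [-3.9, -0.5, 1.1]
gripper_width: -0.0
```

Request:
step_arm(series=[[0.0025,-0.0002,0,0,0,0],[0.0025,-0.0002,0,0,0,0]])

```text
clock: 47.67
position: [479.0, -200.8, 11.7]
ee_rot: [0.043, 0.999, 0.0, -0.002]
contact_force: [-5.4, 0.3, 3.6]
gripper_width: -0.1
```

Request:
step_arm(series=[[0.0025,-0.0002,0,0,0,0],[0.005,-0.0004,0,0,0,0]])

```text
clock: 47.83
position: [479.2, -200.8, 11.5]
ee_rot: [0.043, 0.999, 0.0, -0.004]
contact_force: [-9.3, 0.6, 7.8]
gripper_width: 0.3
```

Request:
step_arm(series=[[-0.012,0.001,0.002,0,0,0],[-0.03,0.0026,0.003,0,0,0],[-0.03,0.0026,0.003,0,0,0],[-0.035,-0.06,0.003,0,0,0],[-0.041,-0.124,0.003,0,0,0],[-0.041,-0.124,0.003,0,0,0],[-0.041,-0.124,0.003,0,0,0],[-0.025,-0.1253,0.002,0,0,0],[-0.02,-0.1257,0.002,0,0,0],[-0.02,-0.1257,0.002,0,0,0]])

```text
clock: 48.67
position: [475.6, -250.9, 12.8]
ee_rot: [0.042, 0.999, -0.0, -0.0]
contact_force: [-2.5, -1.1, 1.3]
gripper_width: 0.3
```

Run:
```python
from h import *
s=st();print(toh(s["position"]))
```

```text
t 48.67 p [ 475.6 -250.9   12.8] q [ 4.210e-02  9.991e-01 -1.000e-04 -4.000e-04] F [-2.5 -1.1  1.3] w 0.3
[-85.2  13.8]
```

Request:
step_arm(series=[[0.0025,-0.0002,0,0,0,0],[0.005,-0.0004,0,0,0,0],[0.005,-0.0004,0,0,0,0]])

```text
clock: 48.92
position: [475.8, -251.0, 12.6]
ee_rot: [0.043, 0.999, 0.0, -0.002]
contact_force: [-4.5, 0.4, 4.7]
gripper_width: -0.5
```

Request:
step_arm(series=[[0.0025,-0.0002,0,0,0,0],[0.005,-0.0004,0,0,0,0],[0.005,-0.0004,0,0,0,0]])

```text
clock: 49.17
position: [475.9, -251.0, 12.6]
ee_rot: [0.043, 0.999, 0.001, -0.004]
contact_force: [-9.4, 0.5, 6.9]
gripper_width: -0.1
```

Request:
step_arm(series=[[-0.012,0.001,0.002,0,0,0],[-0.035,0.0026,0.003,0,0,0],[-0.035,0.0026,0.05,0,0,0],[-0.035,0.003,0.13,0,0,0],[0.05,0.06,0.2,0,0,0],[0.15,0.12,0.25,0,0,0],[0.22,0.2,0.25,0,0,0],[0.27,0.232,0.25,0,0,0],[0.27,0.232,0.25,0,0,0],[0.27,0.232,0.25,0,0,0],[0.27,0.232,0.25,0,0,0]])

```text
clock: 50.08
position: [587.0, -158.4, 112.3]
ee_rot: [0.042, 0.999, 0.0, 0.0]
contact_force: [0.4, -0.4, -0.7]
gripper_width: 0.0
```

Run:
```python
from h import *
st();d=arm.get_image("wrist"); save(d,"w25c",(80,50,300,240),3.6); np.save("w25.npy",d,allow_pickle=True); st()
d=arm.get_image("side"); save(d,"s25",(340,140,480,245),5.5)
```

```text
t 50.08 p [ 587.  -158.4  112.3] q [4.250e-02 9.991e-01 2.000e-04 0.000e+00] F [ 0.4 -0.4 -0.7] w 0.0
t 50.13 p [ 586.5 -159.   112.3] q [ 4.290e-02  9.991e-01  1.000e-04 -3.000e-04] F [ 0.2 -0.1 -0.4] w -0.1
```

View pics/w25c.png

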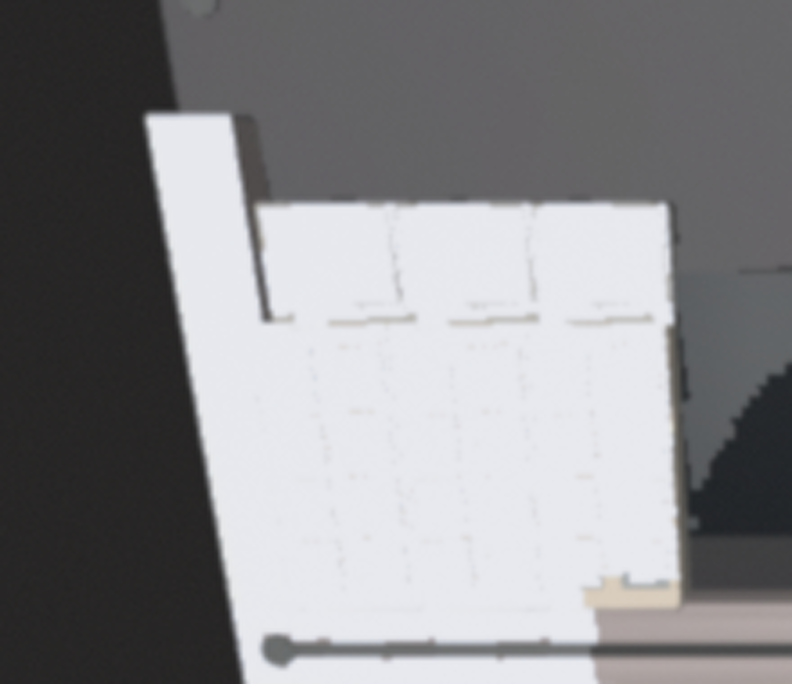

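View pics/s25.png

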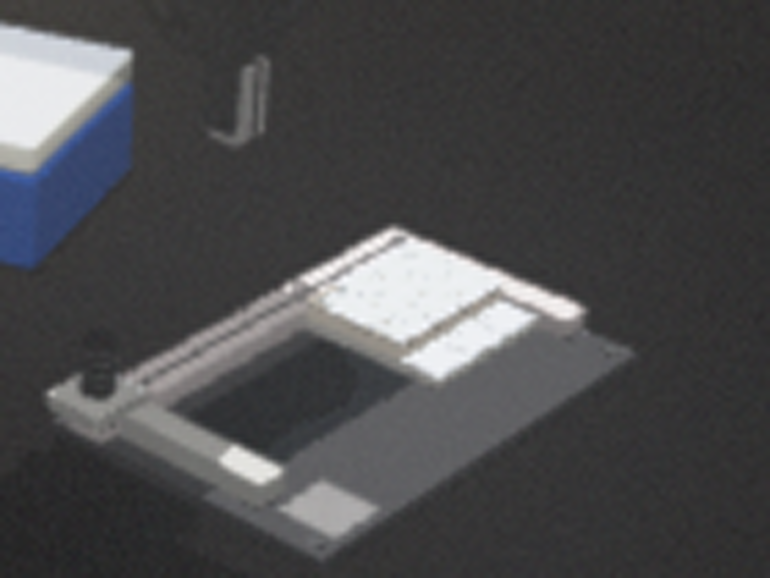

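Run:
```python
from h import *
d=np.load("w25.npy",allow_pickle=True).item()
f=lambda x,y:(80+x/3.6,50+y/3.6)
for n,p,z in [("1frFL",(257,206),14),("1/2 fr",(392,206),14),("2/3",(530,204),14),("3frFR",(668,203),14),("3blFR",(668,326),24),("3blRR",(680,607),24),("cheekfront",(234,116),18)]:
    print(n,toh(onz(d,*f(*p),z)))
```

```text
1frFL [-75.4   0.2]
1/2 fr [-75.4  25.4]
2/3 [-75.7  51.2]
3frFR [-75.9  76.9]
3blFR [-54.2  77.3]
3blRR [-0.7 76.7]
cheekfront [-90.3   0.5]
```

Request:
step_arm(series=[[0.003,0.1,0,0,0,0],[0.006,0.2,0,0,0,0],[0.0075,0.29,0,0,0,0],[0.0075,0.3085,0,0,0,0],[0.0075,0.3085,-0.05,0,0,0],[0.0075,0.3085,-0.12,0,0,0],[0.0075,0.3085,-0.18,0,0,0],[0.0075,0.3085,-0.201,0,0,0],[0.0075,0.3085,-0.201,0,0,0],[0.0075,0.3085,-0.201,0,0,0]])

```text
clock: 51.02
position: [590.5, -36.3, 32.8]
ee_rot: [0.043, 0.999, -0.0, 0.0]
contact_force: [0.6, -0.1, -0.5]
gripper_width: -0.0
```

Run:
```python
from h import *
s=st();print(toh(s["position"]));d=arm.get_image("wrist"); save(d,"w26")
```

```text
t 51.02 p [590.5 -36.3  32.8] q [ 4.300e-02  9.991e-01 -2.000e-04  1.000e-04] F [ 0.6 -0.1 -0.5] w -0.0
[ 11.  237.4]
```

View pics/w26.png

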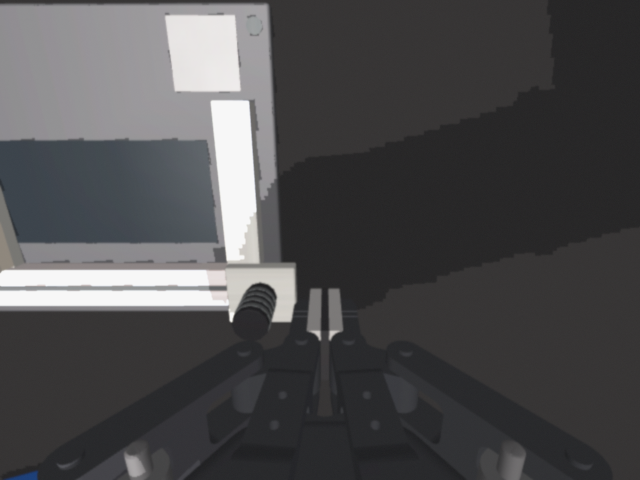

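Request:
step_arm(series=[[-0.0009,-0.01,0,0,0,0],[-0.0026,-0.03,0,0,0,0],[-0.0043,-0.05,0,0,0,0],[-0.006,-0.07,0,0,0,0],[-0.0077,-0.09,0,0,0,0],[-0.0094,-0.11,0,0,0,0],[-0.0111,-0.13,0,0,0,0],[-0.0128,-0.15,0,0,0,0],[-0.0145,-0.17,0,0,0,0],[-0.0162,-0.19,0,0,0,0],[-0.0179,-0.21,0,0,0,0],[-0.0192,-0.224,0,0,0,0]])

```text
clock: 52.07
position: [582.5, -126.1, 32.3]
ee_rot: [0.043, 0.999, -0.0, -0.0]
contact_force: [1.5, 1.6, 2.3]
gripper_width: -0.3
```

Request:
step_arm(series=[[-0.0009,-0.01,0,0,0,0],[-0.0017,-0.02,0,0,0,0],[-0.0026,-0.03,0,0,0,0],[-0.0034,-0.04,0,0,0,0],[-0.0043,-0.05,0,0,0,0],[-0.0043,-0.05,0,0,0,0]])

```text
clock: 52.57
position: [580.3, -145.8, 32.1]
ee_rot: [0.043, 0.999, -0.0, -0.001]
contact_force: [-0.3, -0.9, -0.0]
gripper_width: 0.4
```

Run:
```python
from h import *
s=st();print(toh(s["position"]));d=arm.get_image("side"); save(d,"s27",(340,130,480,245),5.2)
```

```text
t 52.57 p [ 580.3 -145.8   32.1] q [ 4.310e-02  9.991e-01 -1.000e-04 -6.000e-04] F [-0.3 -0.9 -0. ] w 0.4
[ 10.2 127.5]
```

View pics/s27.png

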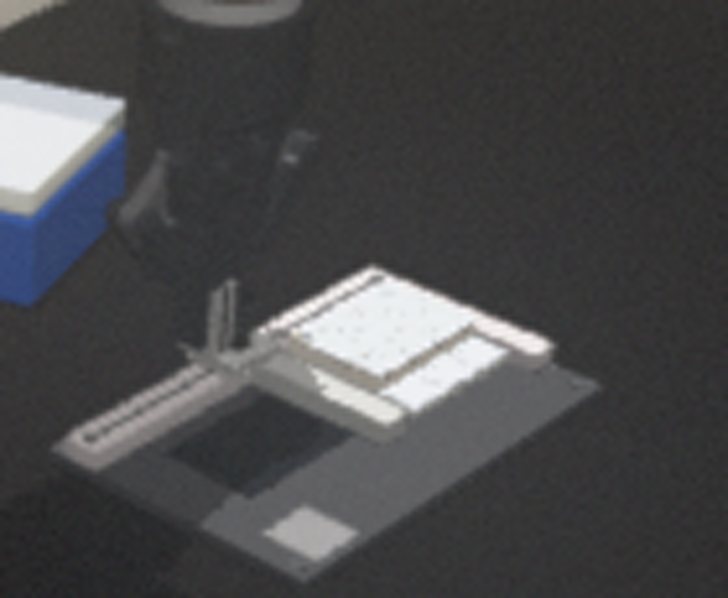

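Request:
step_arm(series=[[-0.0004,-0.005,0,0,0,0],[-0.0009,-0.01,0,0,0,0],[-0.0013,-0.015,0,0,0,0],[-0.0017,-0.02,0,0,0,0],[-0.0017,-0.02,0,0,0,0]])

```text
clock: 53.03
position: [579.4, -153.3, 32.0]
ee_rot: [0.043, 0.999, 0.0, -0.001]
contact_force: [-0.5, 2.0, -1.0]
gripper_width: 0.1
```

Request:
step_arm(series=[[-0.0002,-0.0025,0,0,0,0],[-0.0002,-0.0025,0,0,0,0]])

```text
clock: 53.2
position: [579.7, -154.2, 32.1]
ee_rot: [0.043, 0.999, 0.0, -0.0]
contact_force: [-1.2, 1.3, -0.7]
gripper_width: -0.3
```

Request:
step_arm(series=[[-0.0002,-0.0025,0,0,0,0],[-0.0002,-0.0025,0,0,0,0]])

```text
clock: 53.37
position: [579.8, -155.1, 32.3]
ee_rot: [0.043, 0.999, 0.0, -0.0]
contact_force: [-1.0, 3.1, -1.4]
gripper_width: -0.1
```

Request:
step_arm(series=[[-0.0002,-0.0025,0,0,0,0],[-0.0002,-0.0025,0,0,0,0]])

```text
clock: 53.53
position: [579.8, -156.1, 32.3]
ee_rot: [0.043, 0.999, 0.0, -0.0]
contact_force: [-0.5, 1.3, -0.4]
gripper_width: 0.3
```

Request:
step_arm(series=[[-0.0001,-0.00125,0,0,0,0],[-0.0001,-0.00125,0,0,0,0]])

```text
clock: 53.7
position: [579.8, -156.6, 32.3]
ee_rot: [0.043, 0.999, 0.0, -0.0]
contact_force: [-0.3, 2.3, -0.4]
gripper_width: -0.1
```

Request:
step_arm(series=[[-0.0001,-0.00125,0,0,0,0],[-0.0001,-0.00125,0,0,0,0]])

```text
clock: 53.87
position: [579.8, -157.1, 32.4]
ee_rot: [0.043, 0.999, 0.0, -0.0]
contact_force: [-0.8, 2.3, -1.1]
gripper_width: -0.2
```

Request:
step_arm(series=[[-0.0001,-0.00125,0,0,0,0],[-0.0001,-0.00125,0,0,0,0]])

```text
clock: 54.03
position: [579.8, -157.6, 32.4]
ee_rot: [0.043, 0.999, -0.0, -0.0]
contact_force: [-0.7, 1.5, -0.6]
gripper_width: -0.0
```

Request:
step_arm(series=[[-0.0001,-0.00125,0,0,0,0],[-0.0001,-0.00125,0,0,0,0]])

```text
clock: 54.2
position: [579.8, -158.1, 32.4]
ee_rot: [0.043, 0.999, -0.0, -0.0]
contact_force: [-2.1, 1.5, -0.7]
gripper_width: -0.3
```

Request:
step_arm(series=[[-0.0001,-0.00125,0,0,0,0],[-0.0001,-0.00125,0,0,0,0]])

```text
clock: 54.37
position: [579.8, -158.6, 32.4]
ee_rot: [0.043, 0.999, 0.0, 0.0]
contact_force: [-0.8, 1.8, 0.4]
gripper_width: -0.2
```

Request:
step_arm(series=[[-0.0001,-0.00125,0,0,0,0],[-0.0001,-0.00125,0,0,0,0]])

```text
clock: 54.53
position: [579.7, -159.1, 32.4]
ee_rot: [0.043, 0.999, -0.0, 0.0]
contact_force: [-1.0, 1.5, -1.4]
gripper_width: -0.2
```

Request:
step_arm(series=[[-0.0001,-0.00125,0,0,0,0],[-0.0001,-0.00125,0,0,0,0]])

```text
clock: 54.7
position: [579.7, -159.4, 32.4]
ee_rot: [0.043, 0.999, 0.0, 0.0]
contact_force: [-1.2, 2.4, 0.3]
gripper_width: 0.3
```

Request:
step_arm(series=[[-0.0001,-0.00125,0,0,0,0],[-0.0001,-0.00125,0,0,0,0]])

```text
clock: 54.87
position: [579.7, -159.5, 32.4]
ee_rot: [0.043, 0.999, 0.0, 0.0]
contact_force: [-1.7, 4.8, -0.8]
gripper_width: 0.1
```

Request:
step_arm(series=[[-0.0001,-0.00125,0,0,0,0],[-0.0001,-0.00125,0,0,0,0]])

```text
clock: 55.03
position: [579.7, -159.6, 32.4]
ee_rot: [0.043, 0.999, 0.001, 0.0]
contact_force: [-1.8, 6.5, 0.3]
gripper_width: 0.2
```

Run:
```python
from h import *
s=st();d=arm.get_image("wrist"); save(d,"w28",(100,80,420,330),2.4);st()
```

```text
t 55.03 p [ 579.7 -159.6   32.4] q [4.280e-02 9.991e-01 5.000e-04 1.000e-04] F [-1.8  6.5  0.3] w 0.2
t 55.08 p [ 579.7 -159.6   32.4] q [4.270e-02 9.991e-01 5.000e-04 1.000e-04] F [-0.8  6.7 -0.5] w 0.0
```

View pics/w28.png

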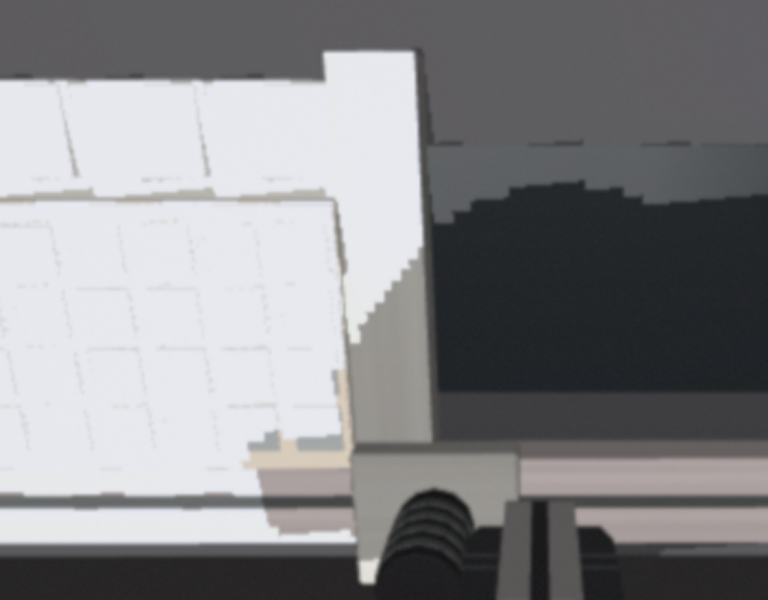

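Jaw is against the last slide, row square. Retreat straight back (+y'), then up.

Request:
step_arm(series=[[0.0004,0.005,0,0,0,0],[0.0009,0.01,0,0,0,0],[0.0017,0.02,0,0,0,0],[0.003,0.035,0,0,0,0],[0.004,0.05,0.05,0,0,0],[0.005,0.06,0.13,0,0,0],[0.01,0.06,0.2,0,0,0],[0.02,0.06,0.2,0,0,0],[0.02,0.06,0.2,0,0,0],[0.02,0.06,0.2,0,0,0],[0.02,0.06,0.2,0,0,0]])

```text
clock: 56.0
position: [586.5, -136.5, 111.1]
ee_rot: [0.043, 0.999, 0.0, -0.001]
contact_force: [0.1, -0.5, -1.0]
gripper_width: -0.1
```

Run:
```python
from h import *
st();d=arm.get_image("wrist"); save(d,"w29c",(60,40,340,250),2.8); np.save("w29.npy",d,allow_pickle=True); st()
d=arm.get_image("side"); save(d,"s29",(200,120,500,345),2.6)
```

```text
t 56.0 p [ 586.5 -136.5  111.1] q [ 0.0429  0.9991  0.     -0.0013] F [ 0.1 -0.5 -1. ] w -0.1
t 56.05 p [ 586.5 -136.5  111. ] q [ 0.0429  0.9991 -0.     -0.0015] F [ 0.8  0.2 -0.7] w 0.3
```

View pics/w29c.png

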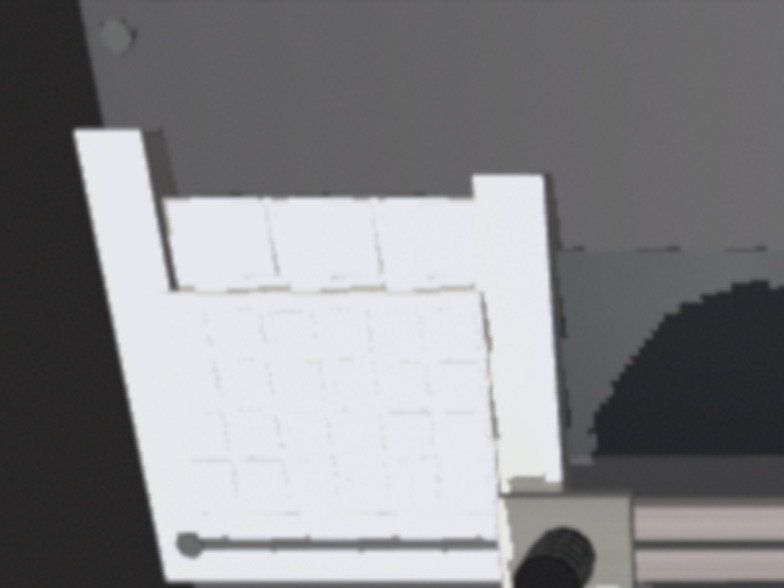

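View pics/s29.png

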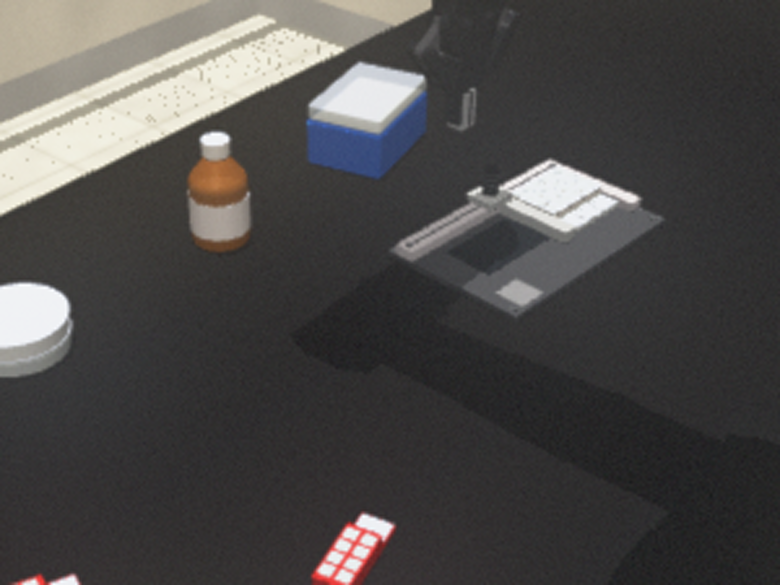

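Run:
```python
from h import *
d=np.load("w29.npy",allow_pickle=True).item()
f=lambda x,y:(60+x/2.8,40+y/2.8)
for n,p,z in [("1frFL",(165,199),14),("1/2",(268,198),14),("2/3",(373,198),14),("jaw face front",(473,176),21),("jaw back front",(547,174),21)]: print(n,toh(onz(d,*f(*p),z)))
d=arm.get_image("top"); save(d,"t30"); st()
```

```text
1frFL [-75.7   0.4]
1/2 [-75.9  25.1]
2/3 [-75.9  50.2]
jaw face front [-80.3  76.5]
jaw back front [-80.7  93.6]
t 56.15 p [ 586.8 -136.6  111.2] q [ 4.280e-02  9.991e-01 -1.000e-04 -1.200e-03] F [ 0.2 -0.1 -0.4] w -0.2
```

View pics/t30.png

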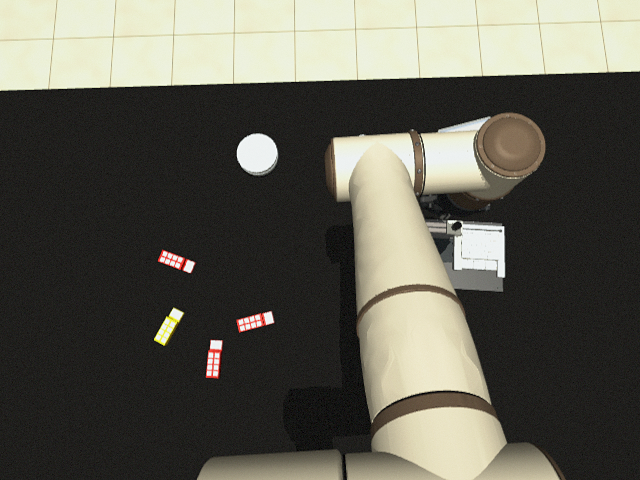

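Run:
```python
from h import *
print(arm.job_done())
```

```text
the job is handed in; nothing more can be done
None
```

The holder is loaded and the job is handed in at about 56 s of robot time. I drew the jaw back to its stop, then laid all three white slides on the bench in the holder with their frosted ends to the front. I nudged them into the fixed corner, pushed the jaw up until it met the last slide at about 6.5 N, and backed the arm off.

- **Row:** in the last wrist picture the slide edges lie at y = 0.4, 25.1 and 50.2 mm from the cheek. The jaw face is at 76.5 mm, which is exactly three slide widths. All the front ends are at x ≈ −75.8 mm, against −75.5 mm for slides touching the rear rail.
- **Left alone:** the red and yellow look-alikes and the dishes stand where they began, and the arm went nowhere near the bottle or tip box. The arm hid those two in the last top picture, but the side picture still showed them standing. I saw no fourth white slide in any view.
- **What went wrong and was mended:** opening the gripper while it was still beside the second slide disturbed the first two. I pushed both back into line before closing the jaw.

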